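Set and lock the router lift's depth dial, and set its speed wheel

ROBOT

A 6-joint arm with a two-finger parallel gripper is mounted at the origin on a cart in front of the work surface, level with it; the furniture and walls round the work are solid. World frame = base frame: x ahead of the robot, y to its left, z up, the work surface at z = 0. Lengths are in m, angles in rad, forces in N, time in s.
With the tool pointing down it reaches from about 0.425 to 0.925 m from the base axis. Payload 12.5 kg.
Tool frame: the origin (TCP) lies midway between the tips of the shut fingers; the grasp point (between the pads) lies 19 mm behind it (tcp_to_grasp is the distance from the TCP to the grasp point, in m); z points along the fingers, x is the direction in which the jaws open and shut, and the axes are right-handed (so a half turn about z gives the same grasp; the last joint's range is limited). The gripper opens to 85 mm and grips with 20 to 120 N. Pads are 22 mm wide; open, the fingers measure 114 mm over their backs; the gripper's body (76 mm by 85 mm) begins 54 mm behind the grasp point. The pads swing forward as they close: fully open they stand 13 mm farther back than shut.
Start: joints at [1.234, 0.491, 1.559, -0, 1.092, -0.106], TCP at [0.143, 0.608, 0.231] pointing down, gripper open.
Joint ranges: [-3.1, 3.1], [-0.84, 2.19], [0.05, 2.79], [-1.13, 4.28], [0.06, 2.93], [-2.69, 2.69]. Speed limits (rad/s): [2.22, 2.22, 2.79, 3.14, 3.14, 3.14].

INTERFACE

Orientations are given as a 3x3 rotation matrix whose columns are the frame's x, y, z axes.
In Python, from plant import get_obs, camera, get_calibration, hand_in, tcp_to_grasp gives the robot as it stands.
- The arm moves only by the tool play_rows, never from a script. Its arguments are lists of equal length, an entry for each row: "slide": the shift along the tool's x, y, z scaled (see below), a list of three; "twist": the turn about the tool's z scaled (see below). In form: {"slide": [[dx, dy, dz], ...], "twist": [twist, ...]}. A call has 1 to 20 rows; each row shifts and turns the commanded pose from where the row before left it, along the tool's axes as they then stand; what a row does not reach is not made up. The controller multiplies each number of a shift by 200 mm and each number of a turn by 5 degrees. A row lasts 1/8 s, in which the tool goes at most 62.5 mm and 10.7 degrees, less where a joint would pass 70% of its speed; a pose out of reach is approached as far as the arm can. A call with a number of a shift or a turn outside -1 to 1 is refused whole. A call with a gripper value outside its range is refused whole. "claw" is the closure, from 0 (fully open) to 1 (shut), set as the call begins (left out, the last holds). The fingers move at their own pace and stop on an object; "grip_force" is the grip in N (left out, the last holds). Time passes only in rows, so rows that do not move let the fingers close. It gives the time, the measured TCP pose, the force and the opening at its end, in the units of the state.
- get_obs(): the state, without advancing time (a new reading comes with each control period).
- camera(name): name is "scene" or "top" or "wrist"; returns the picture (400x640x3 uint8, red, green, blue); there is no depth.
- get_calibration(name): a dict with "mtx" (3x3 intrinsics, pixels), "origin" and "orientation" of the camera in the world; the wrist camera has in their place "T_tool_cam" (4x4, takes a point from camera to tool coordinates, whose origin is the TCP and whose axes are the tool frame's). Camera axes: x right, y up, looking along -z (the intrinsics and any distortion apply to the point x, -y, -z); pixel columns grow to the right and rows downward; lengths in m; the calibration is good to about 2 mm. A picture is of the moment at which its call begins: read the wrist's pose just before it. get_calibration takes no time and is no camera call.
- hand_in(): hands the job in, once; it reports no verdict.
The state is a dict: "time": time; "joints": joint angles; "qd": joint speeds; "tau": joint torques, N m; "tcp_pos": TCP position; "tcp_rot": TCP orientation; "ft_force": force on the tool from outside, world axes, zero at the start; "moment": the same for the moment, N m; "width": finger opening in m.
Only numpy, scipy, OpenCV 4.12 (cv2) and the standard library are available. Lean on these libraries where they do the work, as an engineer would, in place of code of your own. Each camera call takes 0.05 s, during which the arm holds its last target.

TASK

Set the router lift up for the next cut: turn the black depth dial clockwise until its white line points at the red marker, then turn the separate brass lock ring on top of it clockwise as far as it goes, so that it is tight, with the dial still on the marker. Also roll the ridged grey speed wheel in its slot until its white ridge stands level with the yellow bars beside the slot; do this whenever it suits. Leave the glue bottle, the spray can and the screw box standing where they are.

Things in the scene. Friction and masses are not known exactly. Their poses are not given: they have to be found in the camera images.
- lift: Router lift: fixed blue-green wedge housing 185 x 210 mm on a base plate 200 x 225 mm, with an aluminium control panel 142 x 206 mm sloping 30 deg from level and facing the front right. Dark motor column (diameter 66 mm, top at 196 mm) 47 mm behind the origin; flat top there at 102 mm. Origin: centre of underside, on the bench; x to the back, y left as seen from its front, z up.
- panel_centre (a point): Centre of the sloped panel's surface, 67 mm above the bench. Axes are the lift's; in them the panel's outward normal is (-sin 30deg, 0, cos 30deg), upslope is (cos 30deg, 0, sin 30deg). The dial's axis passes 35 mm to the left (+y) of this point, the speed wheel's middle plane 58 mm to the right (-y).
- dial_grip (a point): Depth dial, on its axis, half-way up its round fluted black grip: 60 mm diameter, 21 mm long, 6.5 to 27.5 mm above the panel; under it a thin black skirt of 86 mm diameter, top 6.5 mm above the panel. z = outward along the axis (panel normal), x = radially toward the white line; axes turn with the dial. Resists with 0.06 Nm, stays where left.
- dial_line (a point): Point on the skirt's rim in the direction of the dial's white line, 43 mm from the axis (the line runs over the grip's upper face, down its side and across the skirt). Axes as dial_grip.
- mark_tip (a point): Inner end of the red marker, a red block 14 x 7 x 6 mm on the black scale disc round the dial, 46 to 60 mm from the dial's axis. z = panel normal, x = radially outward from the dial's axis through the marker. It stays put and offers no contact.
- depth_mark (a joint): Angle of the red marker round the dial's axis, rad, clockwise as seen from outside, 0 = upslope; same scale as depth_dial.
- depth_dial (a joint): Angle of the dial's white line, rad, clockwise as seen from outside, 0 = upslope; range 0 to 3.4. It starts at a lower value than depth_mark; the setting is reached when the two are equal.
- ring_grip (a point): Lock ring, on the axis, half-way up: round, brass, 40 mm diameter, 26 mm long, coaxial with the dial and outboard of it, 28.5 to 54.5 mm above the panel (spindle end 6 mm higher). One red lug 8 mm wide sticks out to 28.5 mm from the axis, 32 to 47 mm above the panel. z = outward, x = toward the lug; axes turn with the ring. Resists with 0.08 Nm; turns separately from the dial.
- lock_ring (a joint): Angle of the lock ring's lug, rad, clockwise as seen from outside, 0 = lug upslope; range 0 to 2.0. It tightens clockwise; 2.0 is the hard stop, fully tight. It starts loose.
- wheel_axle (a point): Centre of the speed wheel: ridged grey thumbwheel, 14 mm wide, radius 40 mm over its 18 ridges (5 mm wide, 3 mm high, evenly spaced). Centre 26 mm below the panel surface, so the wheel stands 14 mm out of its slot, which is 70 mm long up and down the slope. Axle along y; z = radially toward the white ridge; axes turn with the wheel.
- speed_wheel (a joint): Speed wheel angle, rad; 0 = its white ridge is outermost, level with the two yellow bars beside the slot; negative = ridge lower on the slope, away from the motor. Range -1.3 to 1.3. Resists with 0.03 Nm, stays where left. It starts negative: push the rim upslope.
- glue_bottle_centre (a point): Cream glue bottle with a red nozzle, standing close beside the lift; 62 mm in diameter, 188 mm tall; its centre half-way up. z = up along the bottle. Loose.
- spray_can_centre (a point): Black and red spray can standing close beside the lift; 53 mm in diameter, 162 mm tall; its centre half-way up. z = up along the can. Loose.
- screw_box_centre (a point): White and brown card box of screws, 57 x 87 x 50 mm (x, y, z), on the bench in front of the panel; its centre half-way up. Loose.

How it is judged:
By the outcome, as a careful person would: the job done as asked, in the order asked, and still so for the second after the job is handed in, with the robot touching nothing.
It also fails if it takes over 61 s, if anything falls off the work surface, if the arm or the gripper's body presses on something with over 40 N, if the wrist force passes 120 N, or if a joint passes its speed limit or range.

## Working session

There is one attempt and no reset: what is moved stays moved. The work goes in short steps, Python scripts to look and compute and a tool call to move; the robot and the scene stay as the last step left them, time stands still between calls to the robot, and variables do not carry over. Pictures are saved under pics/ and viewed, and the job is handed in when it is done.

Besides the shell and the picture viewer there is one more tool, called by a JSON object that holds its "op" and its "data", one argument or row to a line. play_rows: Moves the arm, as the interface text tells. Shifts and turns lie within -1 to 1; 1 stands for 200 mm of shift or 5 degrees of turn. Its arguments: {"type":"object","properties":{"slide":{"type":"array"},"twist":{"type":"array"},"claw":{"type":"number"},"grip_force":{"type":"number"}},"required":["slide","twist"]}

```bash
ls; mkdir -p pics; python3 - <<'E'
from plant import *
import cv2,numpy as np
np.set_printoptions(precision=4,suppress=True)
o=get_obs();print(o)
for n in ["scene","top","wrist"]:
    im=camera(n);cv2.imwrite(f"pics/{n}0.png",im[:,:,::-1]);print(n,get_calibration(n))
print(tcp_to_grasp)
E
```

```text
pics
{'time': 0.0, 'joints': array([ 1.2344,  0.4916,  1.5594, -0.    ,  1.0917, -0.1056]), 'qd': array([ 0.0012, -0.0005,  0.0014, -0.0006, -0.0004,  0.0005]), 'tau': array([  0.0011, -61.8466, -26.1588,   0.    ,   0.0041,   0.    ]), 'tcp_pos': array([0.1429, 0.6082, 0.2307]), 'tcp_rot': array([[ 0.2288,  0.9735, -0.0003],
       [ 0.9735, -0.2288, -0.001 ],
       [-0.0011, -0.0001, -1.    ]]), 'ft_force': array([-0.6759,  0.3354,  0.7205]), 'moment': array([ 0.0321, -0.0183, -0.008 ]), 'width': 0.08525196774843403}
scene {'mtx': array([[442.6841,   0.    , 316.6864],
       [  0.    , 442.6841, 203.8294],
       [  0.    ,   0.    ,   1.    ]]), 'origin': array([ 0.0209, -0.7656,  0.6884]), 'orientation': array([[ 0.7423,  0.4111, -0.5291],
       [-0.6699,  0.4379, -0.5996],
       [-0.0148,  0.7996,  0.6004]])}
top {'mtx': array([[465.4821,   0.    , 317.76  ],
       [  0.    , 465.4821, 202.3806],
       [  0.    ,   0.    ,   1.    ]]), 'origin': array([ 0.3045, -0.1767,  1.1279]), 'orientation': array([[-0.0255,  0.9745, -0.223 ],
       [-0.9997, -0.0233,  0.0126],
       [ 0.0071,  0.2232,  0.9747]])}
wrist {'mtx': array([[325.9355,   0.    , 317.0375],
       [  0.    , 325.9355, 197.0957],
       [  0.    ,   0.    ,   1.    ]]), 'T_tool_cam': array([[ 1.    ,  0.0003,  0.0008, -0.0009],
       [ 0.0006, -0.9569, -0.2903, -0.0742],
       [ 0.0007,  0.2903, -0.9569, -0.1422],
       [ 0.    ,  0.    ,  0.    ,  1.    ]])}
0.0187
```

View pics/scene0.png

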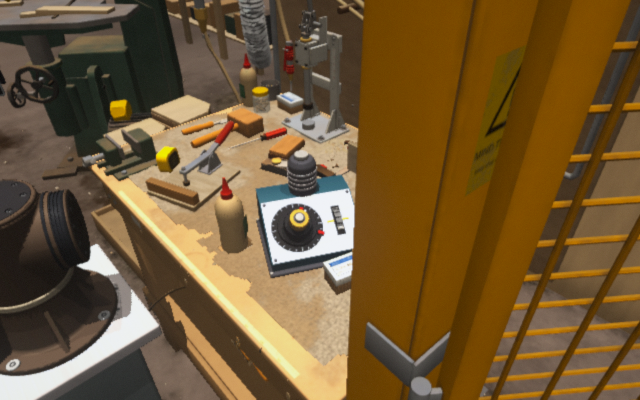

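View pics/top0.png

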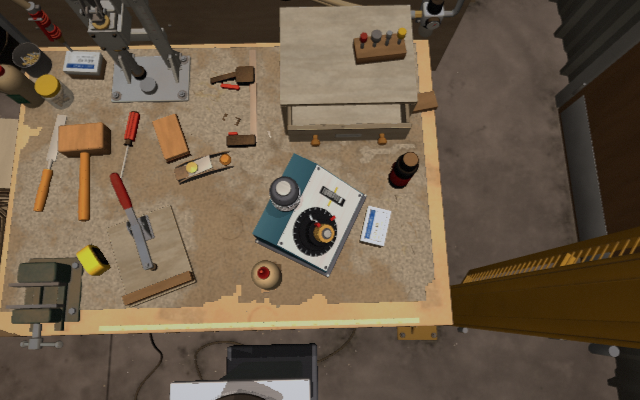

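View pics/wrist0.png

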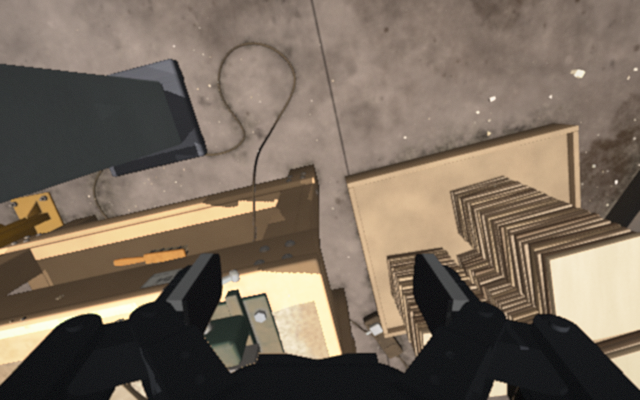

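```bash
python3 - <<'E'
import cv2
im=cv2.imread("pics/top0.png");c=im[130:300,235:425];cv2.imwrite("pics/top0z.png",cv2.resize(c,None,fx=4,fy=3.5,interpolation=cv2.INTER_CUBIC)[:, :])
c=im[150:280,245:435];cv2.imwrite("pics/top0z.png",cv2.resize(c,None,fx=4,fy=4,interpolation=cv2.INTER_CUBIC))
im=cv2.imread("pics/scene0.png");c=im[140:290,200:360];cv2.imwrite("pics/scene0z.png",cv2.resize(c,None,fx=4,fy=4,interpolation=cv2.INTER_CUBIC))
E
```

```text
(no output)
```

View pics/top0z.png

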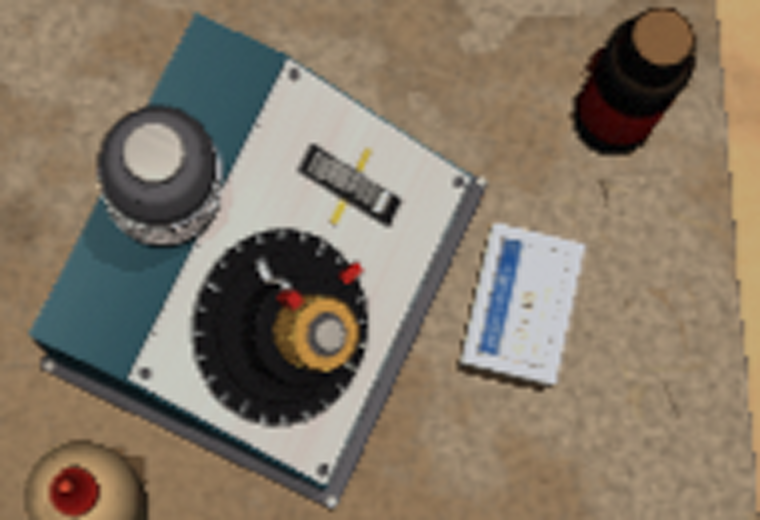

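View pics/scene0z.png

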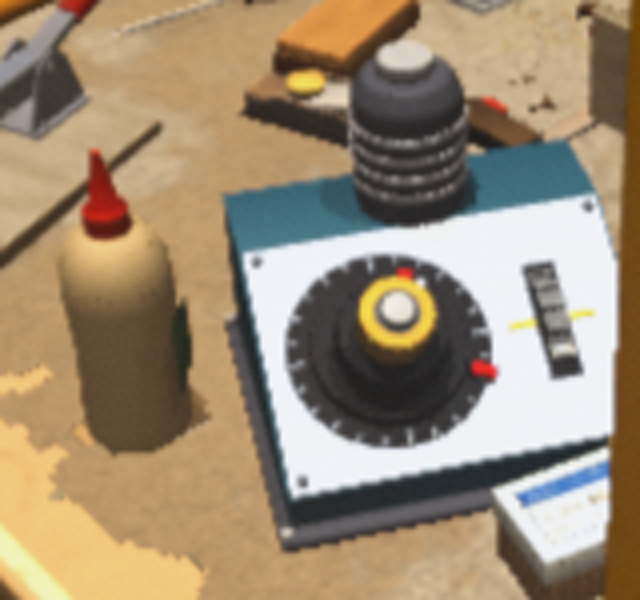

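```bash
cat > h.py <<'E'
import numpy as np,cv2
from plant import *
np.set_printoptions(precision=4,suppress=True)
def proj(P,cal,o=None):
    P=np.atleast_2d(P)
    if 'origin' in cal: R=cal['orientation'];t=cal['origin']
    else:
        T=cal['T_tool_cam'];R=o['tcp_rot']@T[:3,:3];t=o['tcp_rot']@T[:3,3]+o['tcp_pos']
    c=(P-t)@R; q=np.c_[c[:,0],-c[:,1],-c[:,2]]@cal['mtx'].T
    return q[:,:2]/q[:,2:]
s,c=0.5,np.sqrt(.75)
PX=-0.031
def panel(u,v,n,px=PX):  # u upslope, v left(+y), n outward; lift frame
    u,v,n=np.broadcast_arrays(u,v,n)
    return np.stack([px+c*u-s*n,v+0*u,.067+s*u+c*n],-1)
def lw(P,p): # lift->world
    P=np.atleast_2d(P);C,S=np.cos(p[2]),np.sin(p[2])
    return np.c_[p[0]+C*P[:,0]-S*P[:,1],p[1]+S*P[:,0]+C*P[:,1],P[:,2]]
E
cat > fit.py <<'E'
from h import *
from scipy.optimize import least_squares
def mod(px): return np.vstack([panel(.071,-.103,0,px),panel(-.071,-.103,0,px),panel(-.071,.103,0,px),panel(.071,.103,0,px),[[.0925,-.105,.102],[.0925,.105,.102],[.047,0,.196]]])
top=np.array([[292,58],[478,178],[328,487],[128,382],[195,13],[33,338],[153,152]])/4+[245,150]
# scene: panel BL(back-left), FL, ; housing back-left
sc=np.array([[247,252],[292,497],[227,197],[405,58]])/4+[200,140]; si=[3,2,5,6]
kt,ks=get_calibration('top'),get_calibration('scene')
def res(p):
    M=lw(mod(p[3]),p)
    return np.r_[(proj(M,kt)-top).ravel(),(proj(M[si],ks)-sc).ravel()]
for p3 in [-.031]:
  r=least_squares(res,[.5,-.2,1,p3],loss='soft_l1')
  print(r.x,r.cost);print(res(r.x).reshape(-1,2))
np.save('lift.npy',r.x)
E
python3 fit.py
```

```text
[ 0.524  -0.1705  1.0947 -0.0331] 14.509303199409173
[[-0.0942  0.0151]
 [-1.2071  0.0684]
 [-0.3374 -0.2052]
 [ 0.3608 -0.8982]
 [-0.3838 -0.9972]
 [-1.9947 -1.5786]
 [ 5.1536  1.9394]
 [-0.9473  1.5971]
 [ 0.148   1.6222]
 [-1.132  -0.3531]
 [ 1.6009  2.6148]]
```

```bash
cat > ov.py <<'E'
from h import *
def overlay(name,src,out,p,box,f,o=None,dial=None,ring=None,wheel=None):
    k=get_calibration(name);im=cv2.imread(src);x0,y0,x1,y1=box
    z=cv2.resize(im[y0:y1,x0:x1],None,fx=f,fy=f,interpolation=cv2.INTER_CUBIC)
    def pl(P,col,cl=True):
        q=(proj(lw(P,p),k,o)+.5-[x0,y0])*f
        cv2.polylines(z,[q.astype(np.int32)],cl,col,1)
    px=p[3];a=np.linspace(0,2*np.pi,60)
    circ=lambda r,n:panel(r*np.cos(a),.035-r*np.sin(a),n,px)
    pl(panel(np.array([.071,-.071,-.071,.071]),np.array([.103,.103,-.103,-.103]),0,px),(255,0,255))
    pl(circ(.030,.0275),(0,255,0));pl(circ(.043,.0065),(0,255,0));pl(circ(.060,0.001),(0,160,0));pl(circ(.02,.0545),(255,255,0))
    pl(panel(np.array([.035,-.035,-.035,.035]),-.058+np.array([.007,.007,-.007,-.007]),0,px),(255,0,0))
    ra=lambda t,r0,r1,n:panel(np.array([r0,r1])*np.cos(t),.035-np.array([r0,r1])*np.sin(t),n,px)
    if dial is not None: pl(ra(dial,.0,.043,.0065),(0,255,255),False)
    if ring is not None: pl(ra(ring,.0,.0285,.047),(0,0,255),False)
    cv2.imwrite(out,z)
E
sed -i 's/r=least_squares(res/W=None\n  r=least_squares(lambda p:np.delete(res(p),[12,13,20,21])/; ' fit.py; python3 fit.py; python3 - <<'E'
from ov import *
p=np.load('lift.npy')
overlay('top','pics/top0.png','pics/ov_top.png',p,(245,150,435,280),4,ring=0.3)
overlay('scene','pics/scene0.png','pics/ov_sc.png',p,(200,140,360,290),4,ring=0.3)
E
```

```text
[ 0.5223 -0.1739  1.0948 -0.0293] 4.651296864822934
[[-0.0897 -0.0178]
 [-1.1997  0.0286]
 [-0.3145 -0.241 ]
 [ 0.3813 -0.9264]
 [ 1.078  -0.3473]
 [-0.4704 -0.8689]
 [ 6.8021  2.6818]
 [-0.9124  1.5947]
 [ 0.1955  1.6173]
 [-0.8615  0.5461]
 [ 2.0384  3.4786]]
```

View pics/ov_top.png

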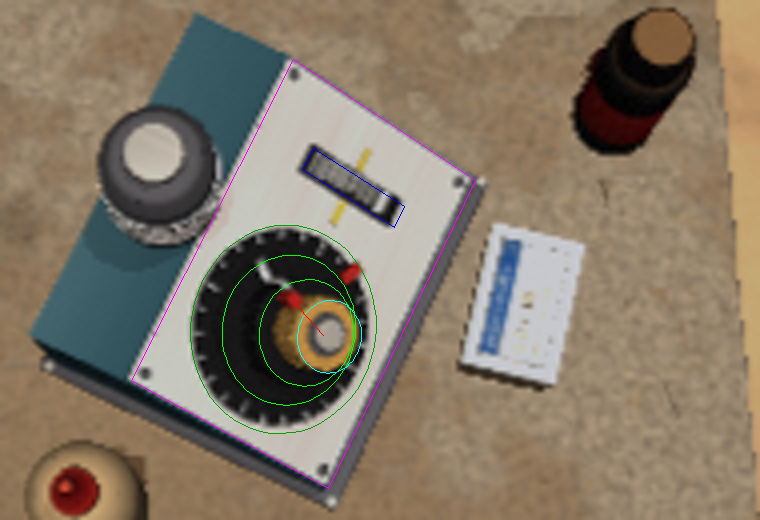

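View pics/ov_sc.png

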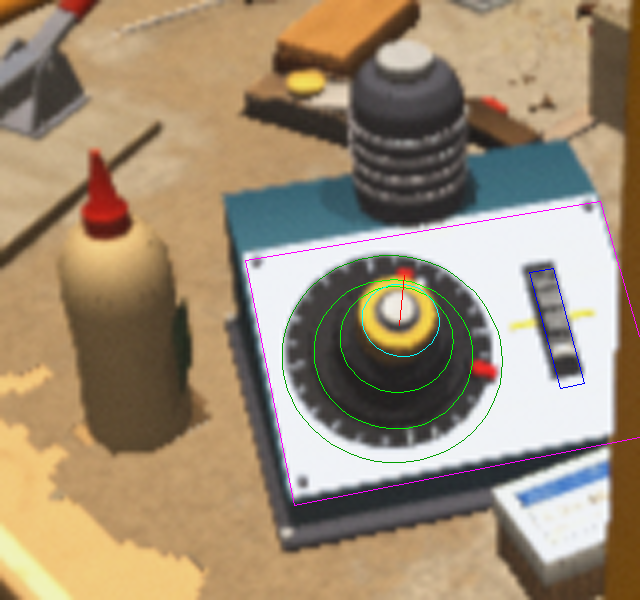

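```bash
cat > meas.py <<'E'
from h import *
def ray(px,k,o=None):
    if 'origin' in k: R=k['orientation'];t=k['origin']
    else:
        T=k['T_tool_cam'];R=o['tcp_rot']@T[:3,:3];t=o['tcp_rot']@T[:3,3]+o['tcp_pos']
    K=k['mtx'];d=np.array([(px[0]-K[0,2])/K[0,0],-(px[1]-K[1,2])/K[1,1],-1]);return t,R@d
def onpanel(px,k,p,n,o=None): # ->(u,v) at height n
    t,d=ray(px,k,o);C,S=np.cos(p[2]),np.sin(p[2]);Ri=np.array([[C,S,0],[-S,C,0],[0,0,1]])
    t=Ri@(t-[p[0],p[1],0]);d=Ri@d
    t=t-[p[3],0,.067];N=np.array([-s,0,c]);U=np.array([c,0,s])
    l=(n-t@N)/(d@N);q=t+l*d;return q@U,q[1]
def ang(uv): return np.arctan2(-(uv[1]-.035),uv[0]),np.hypot(uv[0],uv[1]-.035)
def wheel(px,k,p,o=None,r=.04):
    best=[(np.linalg.norm(proj(lw(panel(r*np.sin(a),-.058,r*np.cos(a)-.026,p[3]),p),k,o)-px),a) for a in np.linspace(-1.3,1.3,1301)]
    return min(best)
E
python3 - <<'E'
from meas import *
p=np.load('lift.npy');k=get_calibration('top')
z=lambda a,b:(245+a/4-.5+.125,150+b/4-.5+.125)
print('line',ang(onpanel(z(262,265),k,p,.0065)));print('mark',ang(onpanel(z(350,272),k,p,.006)),ang(onpanel(z(350,272),k,p,.003)))
print('lug',ang(onpanel(z(290,298),k,p,.047)));print('wheel',wheel(z(386,203),k,p))
print('yellow',onpanel(z(365,152),k,p,.0),onpanel(z(336,220),k,p,.0))
for n,q in dict(dial=panel(0,.035,.023,p[3]),wh=panel(0,-.058,.014,p[3]),look=[p[3]-.05,0,.24],col=[.047,0,.196]).items():
    w=lw(q,p)[0];print(n,w,np.hypot(*w[:2]),np.degrees(np.arctan2(w[1],w[0])))
print(np.degrees(p[2]))
# column actual
t,d=ray(z(153,152),k);l=(.196-t[2])/d[2];w=t+l*d;C,S=np.cos(p[2]),np.sin(p[2]);print('col lift',C*(w[0]-p[0])+S*(w[1]-p[1]),-S*(w[0]-p[0])+C*(w[1]-p[1]))
# bottle, can tops
for nm,q,h in [('bottle',z(72,490),.188),('can',z(663,38),.162)]:
    t,d=ray(q,k);l=(h-t[2])/d[2];print(nm,t+l*d)
E
```

```text
line (np.float64(0.6198473959800715), np.float64(0.04141443031887894))
mark (np.float64(1.9521172561929452), np.float64(0.05105555567709717)) (np.float64(1.974820349629692), np.float64(0.052241497207144626))
lug (np.float64(0.2935960652267452), np.float64(0.029507050162027464))
wheel (np.float64(0.0867951810926038), np.float64(-0.486))
yellow (np.float64(0.0036221653718336647), np.float64(-0.07995854531926044)) (np.float64(0.0010633564950123385), np.float64(-0.03580631976295817))
dial [ 0.4725 -0.1942  0.0869] 0.5108244965061709 -22.341873341821664
wh [ 0.5572 -0.2328  0.0791] 0.6038774411648263 -22.674547456493134
look [ 0.4859 -0.2444  0.24  ] 0.5439625902471816 -26.70302189872582
col [ 0.5438 -0.1321  0.196 ] 0.5596602416928742 -13.656296082190886
62.72978230952402
col lift 0.06325991155583775 0.0006495270877698994
bottle [ 0.379  -0.0749  0.188 ]
can [ 0.6173 -0.3933  0.162 ]
```

{"op": "play_rows", "data": {
  "slide": [
    [0,0,-0.2],
    [-0.02,0.26,-0.15],
    [-0.03,0.265,0],
    [-0.03,0.265,0],
    [-0.03,0.265,0],
    [-0.03,0.26,0],
    [-0.03,0.26,0],
    [-0.03,0.26,0],
    [-0.03,0.255,0],
    [-0.03,0.255,0],
    [-0.03,0.255,0],
    [-0.03,0.25,0],
    [-0.03,0.25,0],
    [-0.03,0.25,0],
    [-0.03,0.245,0],
    [-0.03,0.245,0],
    [-0.03,0.245,0],
    [-0.03,0.24,0]
  ],
  "twist": [0,1,1,1,1,1,1,1,1,1,1,1,1,1,1,1,1,1],
  "claw": 0
}}

```text
time: 2.4
tcp_pos: [0.5488, -0.0723, 0.3011]
tcp_rot: [[0.989, -0.146, -0.0], [-0.146, -0.989, 0.0], [-0.0, -0.0, -1.0]]
ft_force: [0.6, 0.3, 0.3]
width: 0.0854
```

```bash
cat > go.py <<'E'
from h import *
def go(P,yaw=None,n=None,lead=None):
    "world target TCP P, yaw deg -> rows"
    o=get_obs();p0=o['tcp_pos'];R=o['tcp_rot'];y0=np.degrees(np.arctan2(R[1,0],R[0,0]))
    if yaw is None:yaw=y0
    d=np.array(P)-p0;dy=yaw-y0
    m=int(np.ceil(max(np.linalg.norm(d)/.055,abs(dy)/5)));n=n or max(m,1)
    y=np.radians(y0);sl=[]
    for i in range(n):
        X=np.array([np.cos(y),np.sin(y),0]);Y=np.array([np.sin(y),-np.cos(y),0])
        sl.append([round(float(v),4) for v in (X@d/n/.2,Y@d/n/.2,-d[2]/n/.2)]);y+=np.radians(dy/n)
    print('cur',p0,round(y0,2),'d',d,'dyaw',round(dy,2),'rows',n);print(sl if len(sl)<5 else [sl[0],'..',sl[-1]],'twist each',round(-dy/n/5,4))
E
python3 -c "
from go import *
go([.486,-.244,.24],-27.27)"
```

```text
cur [ 0.5488 -0.0723  0.3011] -8.39 d [-0.0628 -0.1717 -0.0611] dyaw -18.88 rows 4
[[-0.0463, 0.2238, 0.0763], [-0.0277, 0.2268, 0.0763], [-0.009, 0.2283, 0.0763], [0.0099, 0.2283, 0.0763]] twist each 0.9439
```

{"op": "play_rows", "data": {
  "slide": [
    [-0.046,0.224,0.076],
    [-0.028,0.227,0.076],
    [-0.009,0.228,0.076],
    [0.01,0.228,0.076],
    [0,0,0]
  ],
  "twist": [0.944,0.944,0.944,0.944,0]
}}

```text
time: 3.02
tcp_pos: [0.4855, -0.2446, 0.2392]
tcp_rot: [[0.888, -0.459, -0.002], [-0.459, -0.888, 0.001], [-0.002, -0.0, -1.0]]
ft_force: [1.0, -0.1, -0.4]
width: 0.0853
```

```bash
python3 - <<'E'
from h import *
import pickle
o=get_obs();im=camera('wrist');cv2.imwrite('pics/w1.png',im[:,:,::-1]);pickle.dump(o,open('o1.pkl','wb'));print(o['tcp_pos'],o['joints'])
im=camera('scene');cv2.imwrite('pics/s1.png',im[:,:,::-1])
E
```

```text
[ 0.4855 -0.2446  0.2392] [-0.5881  0.3679  1.7476 -0.0002  1.0284 -0.1106]
```

View pics/w1.png

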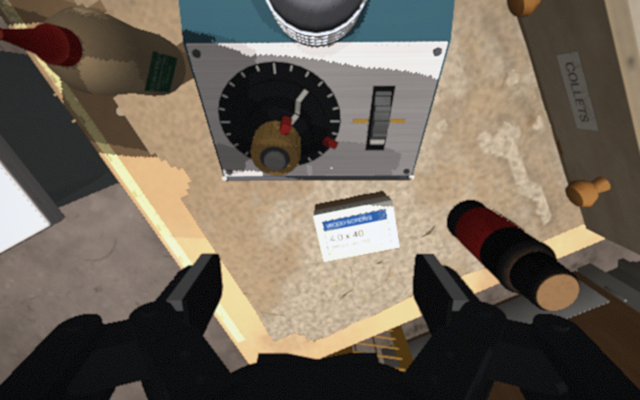

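View pics/s1.png

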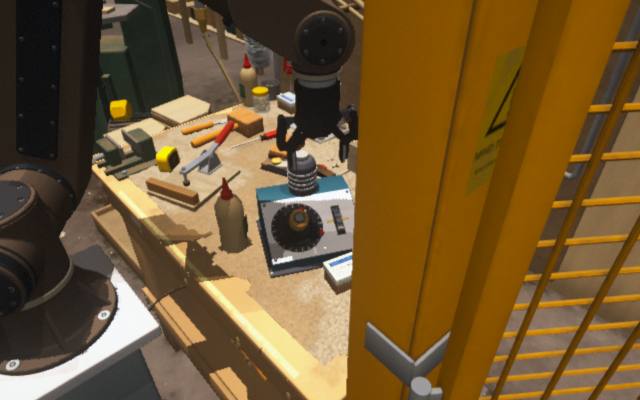

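```bash
python3 - <<'E'
from ov import *
import pickle
o=pickle.load(open('o1.pkl','rb'));p=np.load('lift.npy')
im=cv2.imread('pics/w1.png')
cv2.imwrite('pics/w1z.png',cv2.resize(im[30:190,180:460],None,fx=2.85,fy=2.85,interpolation=cv2.INTER_CUBIC))
overlay('wrist','pics/w1.png','pics/ov_w1.png',p,(180,30,460,190),2.85,o,dial=.62,ring=.29)
E
```

```text
(no output)
```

View pics/w1z.png

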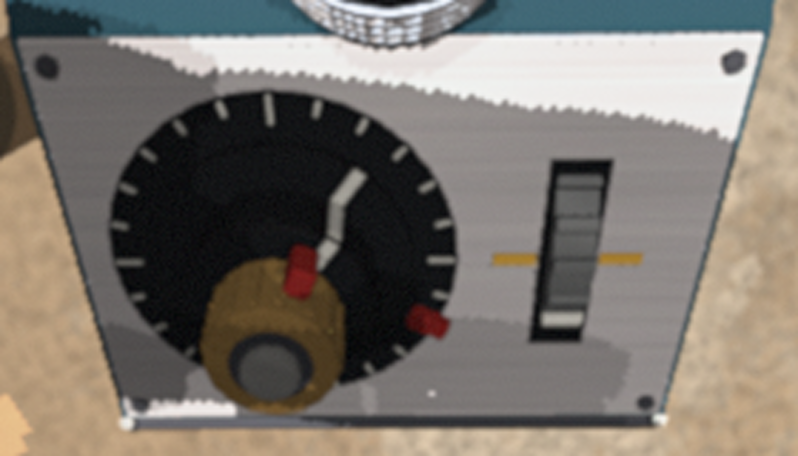

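View pics/ov_w1.png

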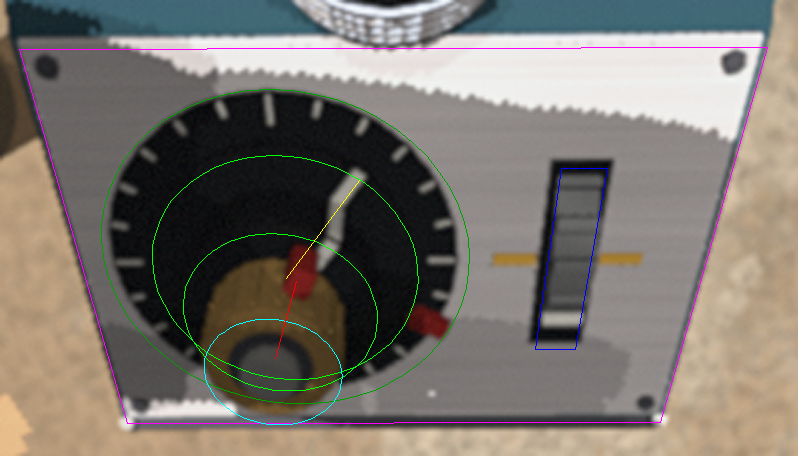

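```bash
cat > fitw.py <<'E'
from h import *
from scipy.optimize import least_squares
import pickle
o=pickle.load(open('o1.pkl','rb'));p0=np.load('lift.npy');k=get_calibration('wrist')
z=np.array([[16,37],[765,33],[655,416],[127,416],[553,160],[612,160],[583,342],[530,342],[272,367],[515,259],[620,259]])
uv=(z+.5)/2.85-.5+[180,30]
w=.009
M=np.vstack([panel(.071,.103,0,p0[3]),panel(.071,-.103,0,p0[3]),panel(-.071,-.103,0,p0[3]),panel(-.071,.103,0,p0[3]),
 panel(.035,-.058+w,0,p0[3]),panel(.035,-.058-w,0,p0[3]),panel(-.035,-.058-w,0,p0[3]),panel(-.035,-.058+w,0,p0[3]),panel(0,.035,.0605,p0[3]),
 panel(0,-.037,0,p0[3]),panel(0,-.079,0,p0[3])])
def res(p,zo=0):
    return proj(lw(M,p)+[0,0,zo],k,o)-uv
f=lambda q:res([q[0],q[1],q[2],p0[3]]).ravel()
r=least_squares(f,p0[:3],loss='soft_l1');print(p0,r.x,r.cost);print(res([*r.x]))
f=lambda q:res([q[0],q[1],q[2]],q[3]).ravel()
r=least_squares(f,[*p0[:3],0],loss='soft_l1');print(r.x,r.cost);print(f(r.x).reshape(-1,2))
E
python3 fitw.py
```

```text
[ 0.5223 -0.1739  1.0948 -0.0293] [ 0.5232 -0.1713  1.0946] 12.400817452835833
[[ 0.0892  0.1451]
 [ 0.7402  1.0062]
 [ 1.5005 -0.2425]
 [-0.5604  0.0151]
 [ 0.2266 -0.3974]
 [ 0.4095 -0.4358]
 [-1.2325 -0.1165]
 [-0.3084 -0.0899]
 [-0.9264  4.1132]
 [-3.862  -0.3576]
 [ 3.9669 -0.4317]]
[ 0.5233 -0.1713  1.0939 -0.0011] 12.024332440029841
[[ 0.7132  0.2654]
 [ 0.319   1.3264]
 [ 1.2331 -0.3984]
 [-0.2986 -0.2667]
 [ 0.0972 -0.3109]
 [ 0.2032 -0.334 ]
 [-1.4115 -0.2285]
 [-0.4323 -0.2141]
 [-0.7332  3.8381]
 [-3.9444 -0.4031]
 [ 3.7336 -0.4456]]
```

```bash
python3 - <<'E'
from ov import *
import pickle
o=pickle.load(open('o1.pkl','rb'));p=np.load('lift.npy');p[:3]=[.5232,-.1713,1.0943];np.save('lift2.npy',p)
overlay('wrist','pics/w1.png','pics/ov_w1b.png',p,(180,30,460,190),2.85,o,dial=.62,ring=.29)
overlay('top','pics/top0.png','pics/ov_topb.png',p,(245,150,435,280),4,ring=0.3)
E
```

```text
(no output)
```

View pics/ov_w1b.png

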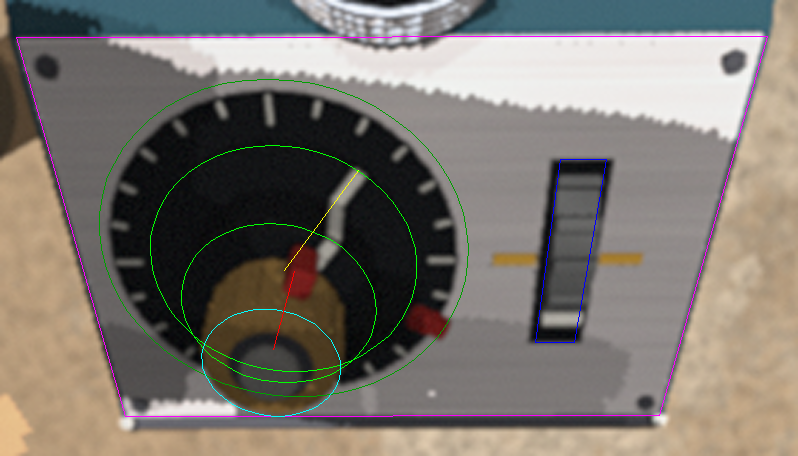

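View pics/ov_topb.png

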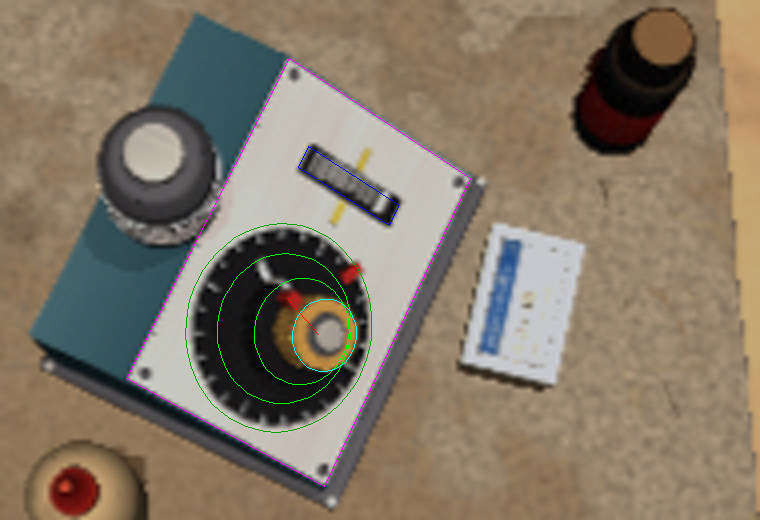

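```bash
python3 - <<'E'
from meas import *
import pickle
o=pickle.load(open('o1.pkl','rb'));p=np.load('lift2.npy');k=get_calibration('wrist')
z=lambda a,b:((a+.5)/2.85-.5+180,(b+.5)/2.85-.5+30)
print('line',[ang(onpanel(z(*q),k,p,.0065,o)) for q in [(361,172),(340,205)]])
print('lineface',ang(onpanel(z(341,238),k,p,.0275,o)))
print('mark',ang(onpanel(z(428,320),k,p,.006,o)),ang(onpanel(z(413,318),k,p,.006,o)),ang(onpanel(z(447,323),k,p,.006,o)))
print('lug',ang(onpanel(z(302,252),k,p,.047,o)),'wheel',wheel(z(562,319),k,p,o))
p[:2]=[.5229,-.1722];p[2]=1.0945;np.save('lift3.npy',p)
print(lw(panel(0,.035,.023,p[3]),p), lw(np.array([p[3]-.0115,.035,.0785]),p), np.degrees(p[2])-90)
E
```

```text
line [(np.float64(0.6445617256533592), np.float64(0.043048344706258415)), (np.float64(0.6843260084399064), np.float64(0.030272385092447226))]
lineface (np.float64(0.6788738086439319), np.float64(0.032333381473958554))
mark (np.float64(1.9827123853009485), np.float64(0.05166383276507094)) (np.float64(2.0100887870999538), np.float64(0.04662816214266052)) (np.float64(1.9578793741802685), np.float64(0.05819775651263984))
lug (np.float64(0.31586574477709467), np.float64(0.03495845626230765)) wheel (np.float64(0.803045342200122), np.float64(-0.4600000000000001))
[[ 0.4731 -0.1925  0.0869]] [[ 0.4731 -0.1925  0.0785]] -27.2897693229314
```

```bash
python3 - <<'E'
import cv2
im=cv2.imread("pics/s1.png");c=im[60:260,220:370];cv2.imwrite("pics/s1z.png",cv2.resize(c,None,fx=3,fy=3,interpolation=cv2.INTER_CUBIC))
E
```

```text
(no output)
```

View pics/s1z.png

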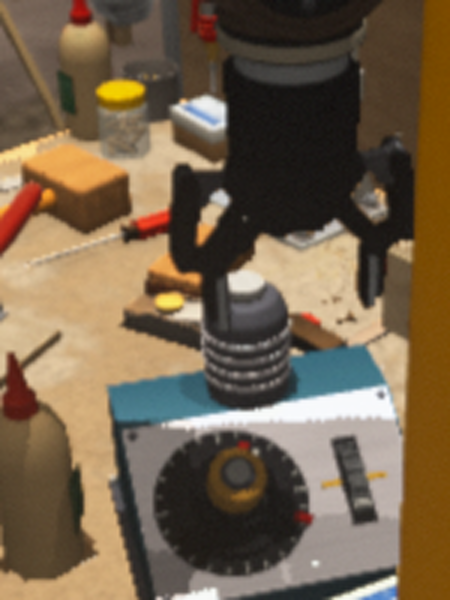

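```bash
python3 -c "
from go import *
go([.4731,-.1925,.15],-14.3)
p=np.load('lift3.npy');print(np.degrees(p[2])-90)"
```

```text
cur [ 0.4867 -0.2426  0.2403] -27.13 d [-0.0136  0.0501 -0.0903] dyaw 12.83 rows 3
[[-0.0583, -0.0639, 0.1506], [-0.0534, -0.0681, 0.1506], [-0.0481, -0.0719, 0.1506]] twist each -0.8553
-27.2897693229314
```

{"op": "play_rows", "data": {
  "slide": [
    [-0.058,-0.064,0.151],
    [-0.053,-0.068,0.151],
    [-0.048,-0.072,0.151],
    [0,0,0],
    [0,0,0]
  ],
  "twist": [-0.855,-0.855,-0.855,0,0]
}}

```text
time: 3.75
tcp_pos: [0.4744, -0.1926, 0.1511]
tcp_rot: [[0.969, -0.247, 0.002], [-0.247, -0.969, -0.001], [0.002, 0.0, -1.0]]
ft_force: [0.8, 0.1, 0.5]
width: 0.0855
```

```bash
python3 - <<'E'
from h import *
import pickle
for i in range(3):
    o=get_obs();im=camera('wrist');print(o['time'],o['tcp_pos'],o['tcp_rot'][0],o['ft_force'])
pickle.dump(o,open('o2.pkl','wb'));cv2.imwrite('pics/w2.png',im[:,:,::-1])
from go import *
go([.4731,-.1925,.0765],-14.3)
E
```

```text
3.75 [ 0.4744 -0.1926  0.1511] [ 0.969  -0.2469  0.0017] [0.8382 0.1417 0.4777]
3.8 [ 0.4744 -0.1929  0.1512] [ 0.969  -0.2472  0.0021] [ 0.6409 -0.5291 -0.8079]
3.85 [ 0.4742 -0.193   0.1512] [ 0.9689 -0.2474  0.0021] [-0.3619  0.2645 -0.0213]
cur [ 0.474 -0.193  0.151] -14.33 d [-0.0009  0.0005 -0.0745] dyaw 0.03 rows 2
[[-0.0025, -0.0007, 0.1862], [-0.0025, -0.0007, 0.1862]] twist each -0.0028
```

View pics/w2.png

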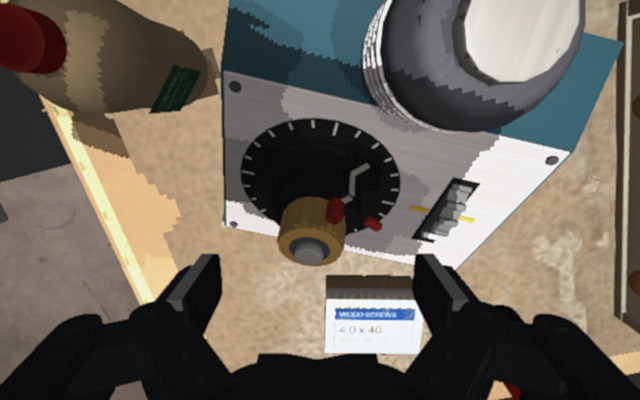

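```bash
python3 - <<'E'
from ov import *
import pickle
o=pickle.load(open('o2.pkl','rb'));k=get_calibration('wrist')
for f in ['lift.npy','lift2.npy','lift3.npy']:
    p=np.load(f);print(f,proj(lw(panel(0,.035,.0605,p[3]),p),k,o))
overlay('wrist','pics/w2.png','pics/ov_w2.png',np.load('lift2.npy'),(200,60,600,280),2,o,dial=.65,ring=.3)
E
```

```text
lift.npy [[308.0886 261.5187]]
lift2.npy [[308.3796 257.2914]]
lift3.npy [[308.295  258.7504]]
```

View pics/ov_w2.png

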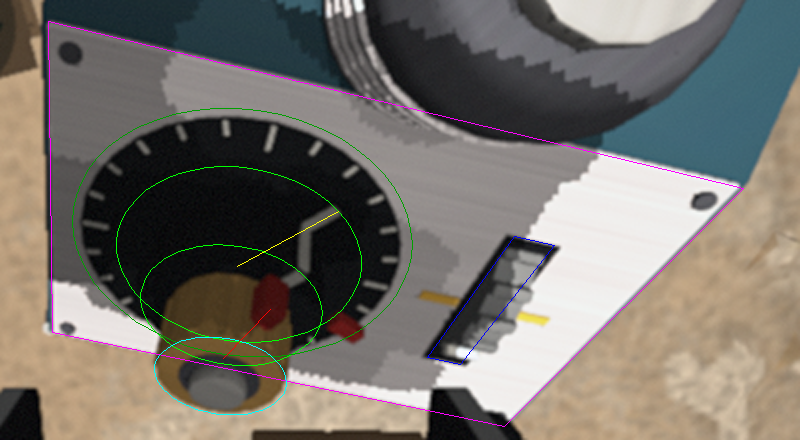

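```bash
python3 - <<'E'
from go import *
p=np.load('lift2.npy');t=lw(np.array([p[3]-.0115,.035,.0765]),p)[0];print(t,np.degrees(p[2])-90)
go(t,-14.3)
E
```

```text
[ 0.4734 -0.1915  0.0765] -27.301228478834012
cur [ 0.474 -0.193  0.151] -14.33 d [-0.0007  0.0015 -0.0745] dyaw 0.03 rows 2
[[-0.0025, -0.0031, 0.1862], [-0.0025, -0.0031, 0.1862]] twist each -0.0028
```

{"op": "play_rows", "data": {
  "slide": [
    [-0.0025,-0.003,0.125],
    [-0.0025,-0.003,0.125],
    [0,0,0.06],
    [0,0,0.06],
    [0,0,0]
  ],
  "twist": [0,0,0,0,0]
}}

```text
time: 4.53
tcp_pos: [0.4727, -0.1911, 0.0756]
tcp_rot: [[0.969, -0.247, -0.0], [-0.247, -0.969, 0.0], [-0.001, -0.0, -1.0]]
ft_force: [-0.2, 0.9, 0.8]
width: 0.0852
```

{"op": "play_rows", "data": {
  "slide": [
    [0,0,0],
    [0,0,0],
    [0,0,0],
    [0,0,0]
  ],
  "twist": [0,0,0,0],
  "claw": 0.5,
  "grip_force": 25
}}

```text
time: 5.03
tcp_pos: [0.4736, -0.1915, 0.077]
tcp_rot: [[0.969, -0.247, 0.003], [-0.247, -0.969, -0.001], [0.003, 0.001, -1.0]]
ft_force: [0.7, 0.0, 5.5]
width: 0.059
```

```bash
python3 - <<'E'
from h import *
o=get_obs();print(o['time'],o['tcp_pos'],o['ft_force'],o['moment'],o['width'])
cv2.imwrite('pics/w3.png',camera('wrist')[:,:,::-1])
E
```

```text
5.025 [ 0.4736 -0.1915  0.077 ] [0.7048 0.0179 5.491 ] [-0.0079 -0.3484 -0.187 ] 0.05900471844487504
```

View pics/w3.png

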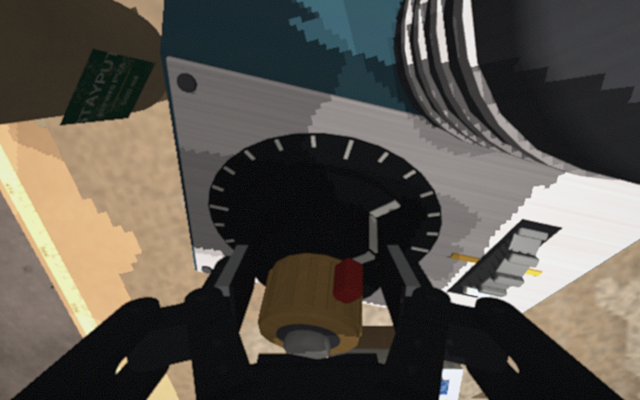

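{"op": "play_rows", "data": {
  "slide": [
    [0,0,0],
    [0,0,0],
    [0,0,0],
    [0,0,0],
    [0,0,0],
    [0,0,0],
    [0,0,0]
  ],
  "twist": [0.87,0.87,0.87,0.87,0.87,0.87,0]
}}

```text
time: 5.95
tcp_pos: [0.4724, -0.1913, 0.0768]
tcp_rot: [[0.762, -0.648, -0.0], [-0.648, -0.762, -0.001], [0.0, 0.001, -1.0]]
ft_force: [-3.1, -3.7, 7.9]
width: 0.0589
```

```bash
python3 - <<'E'
from h import *
import pickle
o=get_obs();print(o['time'],o['tcp_pos'],o['ft_force'],o['moment'],o['width'])
pickle.dump(o,open('o4.pkl','wb'));cv2.imwrite('pics/w4.png',camera('wrist')[:,:,::-1])
E
```

```text
5.95 [ 0.4724 -0.1913  0.0768] [-3.1188 -3.6589  7.8951] [0.1407 1.2652 0.4992] 0.0589157643399343
```

View pics/w4.png

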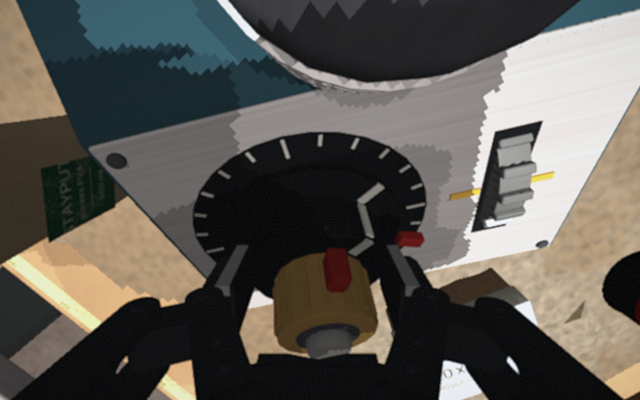

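```bash
python3 - <<'E'
from meas import *
import pickle
o=pickle.load(open('o4.pkl','rb'));p=np.load('lift2.npy');k=get_calibration('wrist')
print(ang(onpanel((381,186),k,p,.0065,o)),ang(onpanel((410,239),k,p,.006,o)))
E
```

```text
(np.float64(0.9417337192379718), np.float64(0.042153553423461165)) (np.float64(1.9775499339764249), np.float64(0.051350865696877905))
```

{"op": "play_rows", "data": {
  "slide": [
    [0,0,0],
    [0,0,0],
    [0,0,0],
    [0,0,0],
    [0,0,0],
    [0,0,0],
    [0,0,0],
    [0,0,0],
    [0,0,0]
  ],
  "twist": [0,0,-0.92,-0.92,-0.92,-0.92,-0.92,-0.92,0],
  "claw": 0.15
}}

```text
time: 7.12
tcp_pos: [0.4727, -0.191, 0.0759]
tcp_rot: [[0.975, -0.222, 0.0], [-0.222, -0.975, 0.0], [0.0, -0.0, -1.0]]
ft_force: [-0.5, -0.6, 0.3]
width: 0.0724
```

{"op": "play_rows", "data": {
  "slide": [
    [0,0,0],
    [0,0,0],
    [0,0,0],
    [0,0,0],
    [0,0,0],
    [0,0,0],
    [0,0,0],
    [0,0,0],
    [0,0,0],
    [0,0,0]
  ],
  "twist": [0,0,0,0.93,0.93,0.93,0.93,0.93,0.93,0],
  "claw": 0.5,
  "grip_force": 30
}}

```text
time: 8.38
tcp_pos: [0.4725, -0.191, 0.0762]
tcp_rot: [[0.758, -0.653, -0.001], [-0.653, -0.758, 0.0], [-0.001, 0.0, -1.0]]
ft_force: [-0.2, -0.7, 7.2]
width: 0.0583
```

```bash
python3 - <<'E'
from h import *
import pickle
o=get_obs();print(o['time'],o['tcp_pos'],o['ft_force'],o['moment'],o['width'],np.degrees(np.arctan2(o['tcp_rot'][1,0],o['tcp_rot'][0,0])))
pickle.dump(o,open('o5.pkl','wb'));cv2.imwrite('pics/w5.png',camera('wrist')[:,:,::-1])
E
```

```text
8.375 [ 0.4725 -0.191   0.0762] [-0.1509 -0.654   7.2   ] [0.7537 0.9547 0.6861] 0.05832976373720451 -40.74103117749005
```

View pics/w5.png

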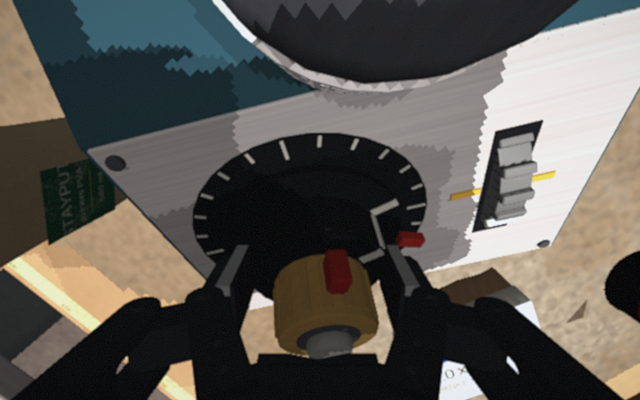

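```bash
python3 - <<'E'
from meas import *
import pickle
o=pickle.load(open('o5.pkl','rb'));p=np.load('lift2.npy');k=get_calibration('wrist')
print(ang(onpanel((396,203),k,p,.0065,o)),ang(onpanel((410,239),k,p,.006,o)))
E
```

```text
(np.float64(1.2795791074839886), np.float64(0.04189152352550744)) (np.float64(1.970220558521587), np.float64(0.0507924956270807))
```

{"op": "play_rows", "data": {
  "slide": [
    [0,0,0],
    [0,0,0],
    [0,0,0],
    [0,0,0],
    [0,0,0],
    [0,0,0],
    [0,0,0],
    [0,0,0],
    [0,0,0]
  ],
  "twist": [0,0,-0.93,-0.93,-0.93,-0.93,-0.93,-0.93,0],
  "claw": 0.15
}}

```text
time: 9.55
tcp_pos: [0.4727, -0.191, 0.0758]
tcp_rot: [[0.975, -0.222, -0.0], [-0.222, -0.975, 0.0], [-0.0, -0.0, -1.0]]
ft_force: [-1.0, 0.4, -0.4]
width: 0.0729
```

{"op": "play_rows", "data": {
  "slide": [
    [0,0,0],
    [0,0,0],
    [0,0,0],
    [0,0,0],
    [0,0,0],
    [0,0,0],
    [0,0,0],
    [0,0,0],
    [0,0,0],
    [0,0,0]
  ],
  "twist": [0,0,0,0.93,0.93,0.93,0.93,0.93,0.93,0],
  "claw": 0.5,
  "grip_force": 30
}}

```text
time: 10.8
tcp_pos: [0.4725, -0.191, 0.0762]
tcp_rot: [[0.758, -0.653, -0.001], [-0.653, -0.758, 0.0], [-0.001, 0.0, -1.0]]
ft_force: [-0.1, -1.1, 7.7]
width: 0.0585
```

{"op": "play_rows", "data": {
  "slide": [
    [0,0,0],
    [0,0,0],
    [0,0,0],
    [0,0,0],
    [0,0,0],
    [0,0,0],
    [0,0,0],
    [0,0,0],
    [0,0,0]
  ],
  "twist": [0,0,-0.93,-0.93,-0.93,-0.93,-0.93,-0.93,0],
  "claw": 0.15
}}

```text
time: 11.92
tcp_pos: [0.4727, -0.191, 0.0758]
tcp_rot: [[0.975, -0.222, -0.0], [-0.222, -0.975, 0.0], [-0.0, -0.0, -1.0]]
ft_force: [0.9, -0.0, 0.5]
width: 0.0726
```

```bash
python3 - <<'E'
from h import *
import pickle
o=get_obs();print(o['time'],o['tcp_pos'],o['ft_force'],o['moment'],o['width'],np.degrees(np.arctan2(o['tcp_rot'][1,0],o['tcp_rot'][0,0])))
pickle.dump(o,open('o6.pkl','wb'));im=camera('wrist')[:,:,::-1];cv2.imwrite('pics/w6.png',im)
cv2.imwrite('pics/w6z.png',cv2.resize(im[130:330,200:470],None,fx=2.9,fy=2.9,interpolation=cv2.INTER_CUBIC))
E
```

```text
11.925 [ 0.4727 -0.191   0.0758] [ 0.9129 -0.0142  0.5059] [ 0.0628 -0.0615 -0.007 ] 0.07256307963062478 -12.836514597697743
```

View pics/w6z.png

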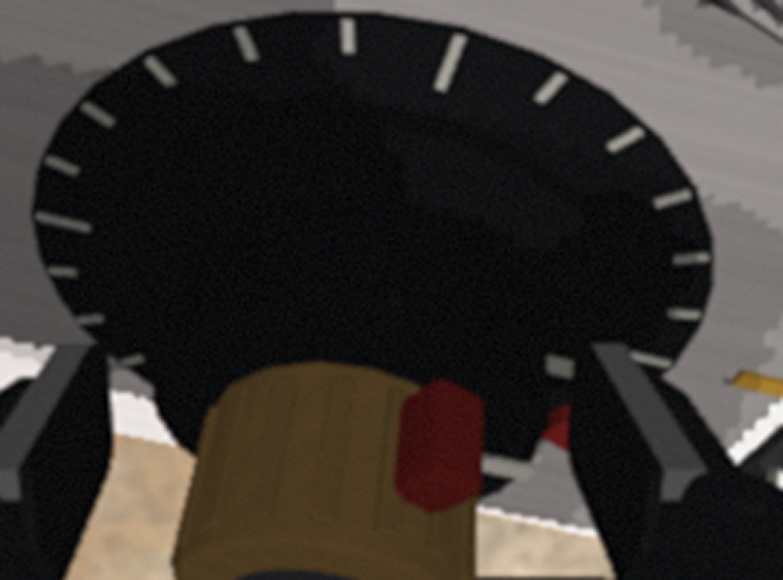

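{"op": "play_rows", "data": {
  "slide": [
    [0,0,0],
    [0,0,0],
    [0,0,0],
    [0,0,0],
    [0,0,0],
    [0,0,0],
    [0,0,0],
    [0,0,0],
    [0,0,0],
    [0,0,0]
  ],
  "twist": [0,0,0,0.93,0.93,0.93,0.93,0.93,0.93,0],
  "claw": 0.5
}}

```text
time: 13.22
tcp_pos: [0.4725, -0.191, 0.0762]
tcp_rot: [[0.758, -0.653, -0.001], [-0.653, -0.758, 0.0], [-0.001, 0.0, -1.0]]
ft_force: [-0.1, -0.5, 6.9]
width: 0.0582
```

{"op": "play_rows", "data": {
  "slide": [
    [0,0,0],
    [0,0,0],
    [0,0,-0.12],
    [0,-0.1,-0.25],
    [0,-0.05,-0.2],
    [0,0,0],
    [0,0,0],
    [0,0,0]
  ],
  "twist": [0,0,0,0,0,-0.9,-0.9,-0.9],
  "claw": 0
}}

```text
time: 14.22
tcp_pos: [0.4922, -0.1682, 0.1899]
tcp_rot: [[0.891, -0.455, 0.0], [-0.455, -0.891, 0.0], [-0.0, -0.0, -1.0]]
ft_force: [-0.9, -0.3, 0.7]
width: 0.0853
```

```bash
cat > snap.py <<'E'
import sys,pickle
from h import *
n=sys.argv[1];b=[int(v) for v in sys.argv[2].split(',')];f=float(sys.argv[3]);cam=sys.argv[4] if len(sys.argv)>4 else 'wrist'
o=get_obs();im=camera(cam)[:,:,::-1]
print(o['time'],o['tcp_pos'],o['ft_force'],o['width'],np.degrees(np.arctan2(o['tcp_rot'][1,0],o['tcp_rot'][0,0])))
pickle.dump(o,open(f'o_{n}.pkl','wb'));cv2.imwrite(f'pics/{n}.png',im)
cv2.imwrite(f'pics/{n}z.png',cv2.resize(im[b[1]:b[3],b[0]:b[2]],None,fx=f,fy=f,interpolation=cv2.INTER_CUBIC))
E
python3 snap.py w7 0,0,640,400 1.25
```

```text
14.225 [ 0.4922 -0.1682  0.1899] [-0.8715 -0.3031  0.6998] 0.08526305686660132 -27.054610016557092
```

View pics/w7z.png

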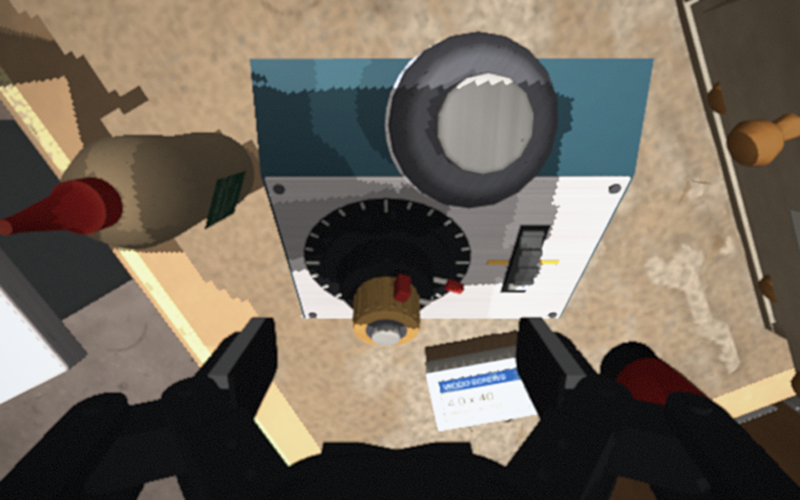

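{"op": "play_rows", "data": {
  "slide": [
    [0.05,0.2,0],
    [0.05,0.2,0],
    [0,0,0],
    [0,0,0]
  ],
  "twist": [0,0,0,0]
}}

```text
time: 14.78
tcp_pos: [0.4733, -0.2483, 0.1897]
tcp_rot: [[0.889, -0.458, -0.0], [-0.458, -0.889, 0.001], [-0.001, -0.0, -1.0]]
ft_force: [0.2, -0.2, -0.6]
width: 0.0854
```

```bash
python3 snap.py w8 140,0,460,200 2.5
```

```text
14.775 [ 0.4733 -0.2483  0.1897] [ 0.2063 -0.1562 -0.5923] 0.085440869963909 -27.260845100099633
```

View pics/w8z.png

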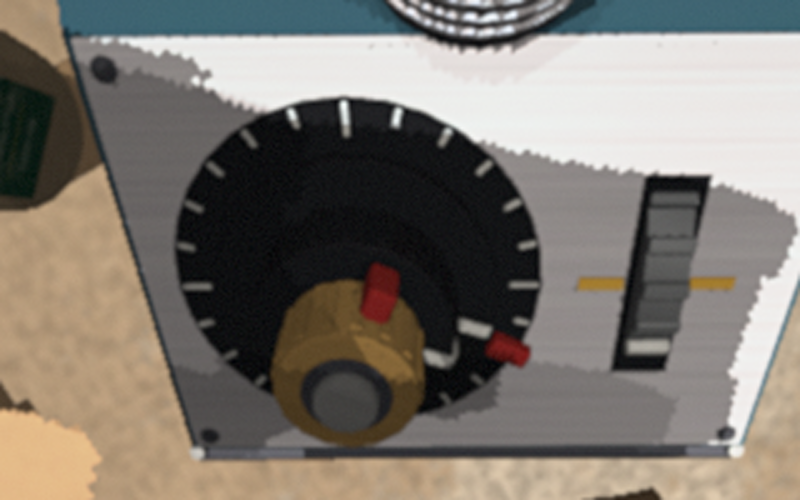

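```bash
cat > angs.py <<'E'
import sys,pickle
from meas import *
def red(n,x0,y0,x1,y1):
    im=cv2.imread(f'pics/{n}.png').astype(int)[y0:y1,x0:x1];m=(im[:,:,2]>110)&(im[:,:,1]<70)
    ys,xs=np.nonzero(m);return xs+x0,ys+y0
if __name__=='__main__':
    n=sys.argv[1];o=pickle.load(open(f'o_{n}.pkl','rb'));p=np.load('lift2.npy');k=get_calibration('wrist')
    im=cv2.imread(f'pics/{n}.png')
    x0,y0,x1,y1=[int(v) for v in sys.argv[2].split(',')]
    print(im[y0:y1,x0:x1,2]);print(im[y0:y1,x0:x1,1])
E
python3 - <<'E'
from meas import *
import pickle
o=pickle.load(open('o_w8.pkl','rb'));p=np.load('lift2.npy');k=get_calibration('wrist')
z=lambda a,b:((a+.5)/2.5-.5+140,(b+.5)/2.5-.5)
for q in [(462,322),(476,327),(490,331)]: print('line',ang(onpanel(z(*q),k,p,.0065,o)))
for q in [(492,340),(508,348),(526,352)]: print('mark',[ang(onpanel(z(*q),k,p,n,o)) for n in (.002,.006,.008)])
print('lug',ang(onpanel(z(380,276),k,p,.047,o)),'ticks90',ang(onpanel(z(525,285),k,p,.001,o)),'tick0',ang(onpanel(z(345,118),k,p,.001,o)),'tick-90',ang(onpanel(z(198,286),k,p,.001,o)))
print('tick105?',ang(onpanel(z(478,379),k,p,.001,o)), ang(onpanel(z(528,244),k,p,.001,o)))
E
python3 angs.py w8 320,122,354,148
```

```text
line (np.float64(1.8815129336025982), np.float64(0.03349494400415398))
line (np.float64(1.8929487850679603), np.float64(0.03838482401233377))
line (np.float64(1.893504250218062), np.float64(0.043191334561518316))
mark [(np.float64(2.024246582844024), np.float64(0.046822135773463655)), (np.float64(1.9691081612397674), np.float64(0.04534691426107762)), (np.float64(1.9402171373897201), np.float64(0.044663521015619614))]
mark [(np.float64(2.034028874115653), np.float64(0.05319382104082779)), (np.float64(1.985685835691667), np.float64(0.05157075320664766)), (np.float64(1.9603857163076195), np.float64(0.05080655205271515))]
mark [(np.float64(2.012658518984175), np.float64(0.0594435926201229)), (np.float64(1.9692370532346066), np.float64(0.05775556002830151)), (np.float64(1.946582544330093), np.float64(0.05695417299791327))]
lug (np.float64(0.31344256006974275), np.float64(0.03324920158618457)) ticks90 (np.float64(1.5745801153922756), np.float64(0.051614659605647435)) tick0 (np.float64(-0.009031899836092287), np.float64(0.05125378266566697)) tick-90 (np.float64(-1.5819303932366113), np.floa
[... 6801 characters left out ...]
  94  64  26  12   8  10  14   8  12  10  12  11  12  11  16  15  13
   18  13  22  15  21  16  19  24  25  29  25  25  41  80 119 138]
 [104  83  40  14   8   9   5  13  11  17  12   4  10  13   6  11   9   7
   12  12  13  17  29  34  24  19  20  26  27  35  60  97 124 131]
 [ 80  57  27   8  13   7  14  14   8  10   6  11  11  11  11   5  10   8
    6  12  11  34  66  75  59  42  33  32  31  50  85 109 119 121]
 [ 52  29  12  11  11  12   6  11  11   8  13  13  13   9  18   3  12  17
    7  11  33  61  93 106  96  85  77  59  56  78 105 116 118 120]
 [ 31  13  11   6   8  12   8  13   6  12   7  11  14  11   8   7  11   5
   11  35  67  91 108 117 116 116 108  96  93 104 115 118 119 116]]
```

```bash
cat > markfit.py <<'E'
from meas import *
import pickle,sys
def markfit(n,box,p,cam='wrist'):
    o=pickle.load(open(f'o_{n}.pkl','rb'));k=get_calibration(cam)
    im=cv2.imread(f'pics/{n}.png').astype(int);x0,y0,x1,y1=box;sub=im[y0:y1,x0:x1]
    m=((sub[:,:,2]-sub[:,:,1])>30).astype(np.uint8);F=6
    M=cv2.resize(m,None,fx=F,fy=F,interpolation=cv2.INTER_LINEAR)
    sm=cv2.resize(((sub[:,:,2]-sub[:,:,1])).astype(np.float32),None,fx=F,fy=F,interpolation=cv2.INTER_LINEAR);M=(sm>35).astype(np.uint8)
    out=[]
    for n0 in (0,.001,.002):
      for dr in (-.002,-.001,0,.001,.002):
       for th in np.arange(1.7,2.25,.01):
        P=[]
        for r in (.046,.060):
          for w in (-.0035,.0035):
            for h in (n0,n0+.006):
              u=(r+dr)*np.cos(th)-w*np.sin(th);v=.035-((r+dr)*np.sin(th)+w*np.cos(th));P.append(panel(u,v,h,p[3]))
        q=(proj(lw(np.array(P),p),k,o)-[x0,y0]+.5)*F
        hull=cv2.convexHull(q.astype(np.float32)).astype(np.int32);T=np.zeros_like(M);cv2.fillConvexPoly(T,hull,1)
        out.append(((T&M).sum()/(T|M).sum(),th,n0,dr))
    out.sort(reverse=True);return out[:6]
if __name__=='__main__':
    for f in ('lift2.npy',):
        for r in markfit('w8',(325,128,356,150),np.load(f)):print(r)
E
python3 markfit.py
```

```text
(np.float64(0.7924319845325232), np.float64(2.04), 0, 0)
(np.float64(0.7906624431896433), np.float64(2.0300000000000002), 0, 0)
(np.float64(0.7894299944659657), np.float64(2.04), 0, 0.001)
(np.float64(0.7867616828833768), np.float64(2.0200000000000005), 0.001, 0)
(np.float64(0.7867474858795978), np.float64(2.0300000000000002), 0.001, 0)
(np.float64(0.7859783650554567), np.float64(2.0), 0.002, -0.001)
```

```bash
cp o1.pkl o_w1.pkl; cp o2.pkl o_w2.pkl; cp o4.pkl o_w4.pkl; cp o5.pkl o_w5.pkl; python3 - <<'E'
from markfit import *
p=np.load('lift2.npy')
for n,b in [('w1',(318,130,345,155)),('w2',(358,212,386,236)),('w4',(394,225,430,252)),('w5',(394,225,430,252)),('w8',(325,128,356,150))]:
    print(n,[tuple(round(float(x),3) for x in r) for r in markfit(n,b,p)[:5]])
pickle.dump(None,open('o_top0.pkl','wb'));print('top',markfit('top0',(325,210,342,225),p,'top')[:5])
im=cv2.imread('pics/w8.png');cv2.imwrite('pics/w8y.png',cv2.resize(im[110:160,290:370],None,fx=10,fy=10,interpolation=cv2.INTER_CUBIC))
E
```

```text
w1 [(0.78, 2.03, 0.0, 0.0), (0.774, 2.04, 0.0, 0.0), (0.774, 2.03, 0.0, 0.001), (0.769, 2.04, 0.0, 0.001), (0.768, 2.0, 0.002, 0.0)]
w2 [(0.78, 2.04, 0.0, 0.001), (0.77, 2.04, 0.0, 0.002), (0.765, 2.03, 0.0, 0.0), (0.765, 2.04, 0.0, 0.0), (0.764, 2.02, 0.001, 0.0)]
w4 [(0.796, 2.05, 0.0, 0.0), (0.79, 2.06, 0.0, 0.0), (0.79, 2.06, 0.0, 0.001), (0.79, 2.05, 0.0, 0.001), (0.788, 2.04, 0.0, 0.0)]
w5 [(0.799, 2.06, 0.0, 0.001), (0.794, 2.05, 0.0, 0.001), (0.793, 2.05, 0.0, 0.0), (0.791, 2.06, 0.0, 0.0), (0.791, 2.04, 0.0, 0.001)]
w8 [(0.792, 2.04, 0.0, 0.0), (0.791, 2.03, 0.0, 0.0), (0.789, 2.04, 0.0, 0.001), (0.787, 2.02, 0.001, 0.0), (0.787, 2.03, 0.001, 0.0)]
top [(np.float64(0.8865638766519823), np.float64(2.0300000000000002), 0.001, 0.001), (np.float64(0.8855885588558856), np.float64(2.0200000000000005), 0.002, 0.001), (np.float64(0.8693244739756367), np.float64(2.04), 0, 0.002), (np.float64(0.8648351648351649), np.float64(2.0300000000000002), 0, 0.002), (np.float64(0.861353711790393), np.float64(2.04), 0, 0.001)]
```

View pics/w8y.png

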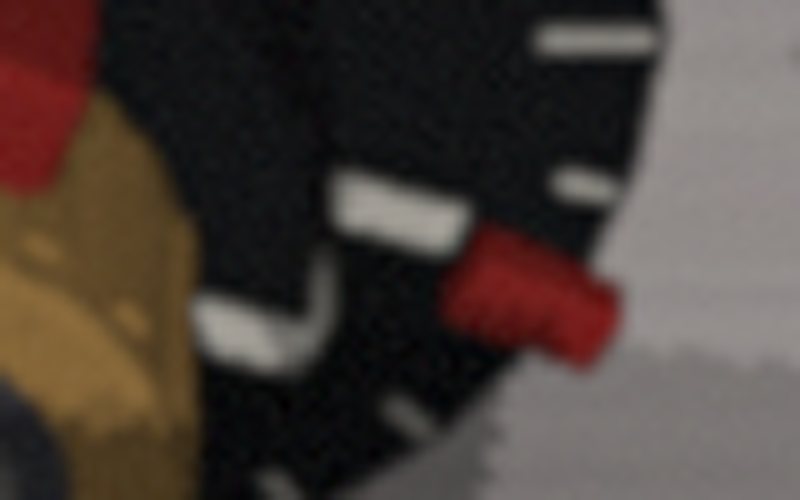

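```bash
python3 -c "
from go import *
go([.4728,-.1912,.150],-21.3)"
```

```text
cur [ 0.4735 -0.248   0.1898] -27.21 d [-0.0007  0.0568 -0.0398] dyaw 5.91 rows 2
[[-0.0664, -0.1254, 0.0994], [-0.0598, -0.1287, 0.0994]] twist each -0.5905
```

{"op": "play_rows", "data": {
  "slide": [
    [-0.066,-0.125,0.1],
    [-0.06,-0.129,0.1],
    [0,0,0.12],
    [0,0,0.13],
    [0,0,0.06],
    [0,0,0.06],
    [0,0,0]
  ],
  "twist": [-0.59,-0.59,0,0,0,0,0]
}}

```text
time: 15.7
tcp_pos: [0.4727, -0.1917, 0.0755]
tcp_rot: [[0.932, -0.363, -0.001], [-0.363, -0.932, 0.0], [-0.001, -0.0, -1.0]]
ft_force: [-0.0, -0.6, -0.2]
width: 0.0854
```

{"op": "play_rows", "data": {
  "slide": [
    [0,0,0],
    [0,0,0],
    [0,0,0],
    [0,0,0],
    [0,0,0],
    [0,0,0],
    [0,0,0],
    [0,0,0]
  ],
  "twist": [0,0,0,0,0.8,0.8,0.8,0],
  "claw": 0.5
}}

```text
time: 16.7
tcp_pos: [0.4726, -0.1917, 0.0765]
tcp_rot: [[0.836, -0.549, -0.0], [-0.549, -0.836, 0.0], [-0.0, 0.0, -1.0]]
ft_force: [-0.3, 2.0, 5.2]
width: 0.0589
```

```bash
python3 snap.py w9 160,100,480,300 2.5
```

```text
16.7 [ 0.4726 -0.1917  0.0765] [-0.2607  2.0257  5.1704] 0.058922712841195636 -33.26697622557046
```

View pics/w9z.png

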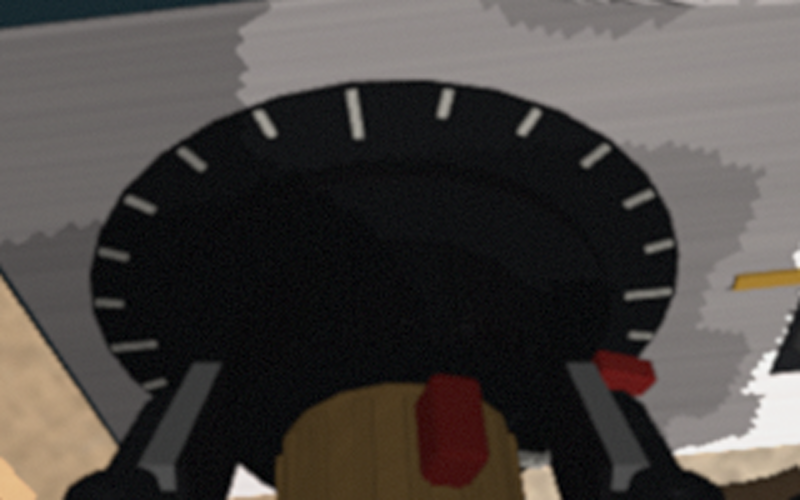

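Line hidden by the right finger; release, back up and look.

{"op": "play_rows", "data": {
  "slide": [
    [0,0,0],
    [0,0,0],
    [0,0,-0.15],
    [0,0,-0.25],
    [0.05,0.15,-0.17],
    [0.05,0.15,0],
    [0,0,0],
    [0,0,0]
  ],
  "twist": [0,0,0,0,-0.6,-0.6,0,0],
  "claw": 0
}}

```text
time: 17.75
tcp_pos: [0.458, -0.253, 0.1896]
tcp_rot: [[0.888, -0.459, -0.0], [-0.459, -0.888, 0.001], [-0.001, -0.0, -1.0]]
ft_force: [-0.3, 0.1, -1.0]
width: 0.0853
```

```bash
python3 snap.py w10 140,0,460,200 2.5; python3 - <<'E'
import cv2
im=cv2.imread('pics/w10.png');cv2.imwrite('pics/w10y.png',cv2.resize(im[100:180,270:390],None,fx=6,fy=6,interpolation=cv2.INTER_CUBIC))
E
```

```text
17.75 [ 0.458  -0.253   0.1896] [-0.2609  0.139  -1.0414] 0.08530336412796108 -27.33635954934689
```

View pics/w10z.png

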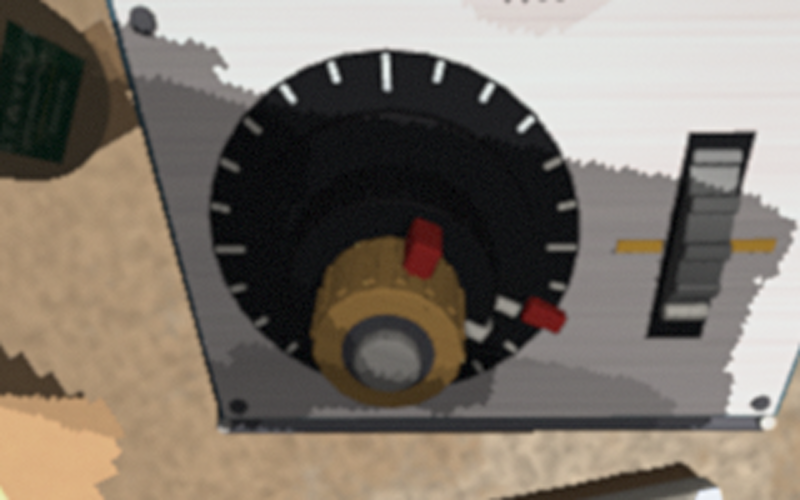

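View pics/w10y.png

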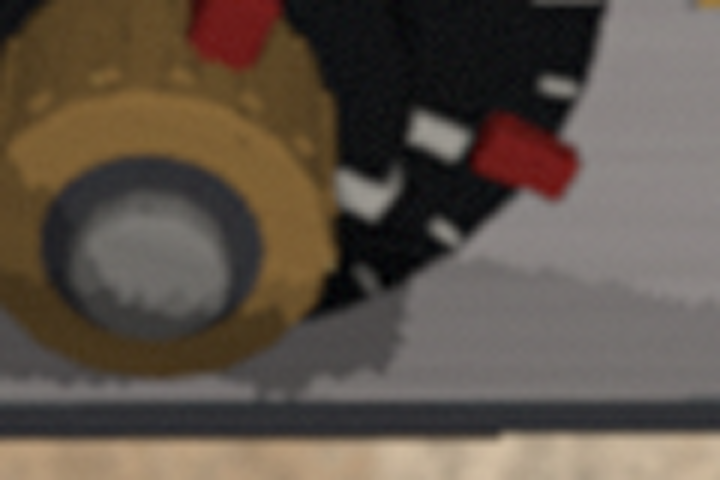

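```bash
cat > both.py <<'E'
from markfit import *
n=sys.argv[1];box=eval(sys.argv[2]);lbox=eval(sys.argv[3])
p=np.load('lift2.npy');o=pickle.load(open(f'o_{n}.pkl','rb'));k=get_calibration('wrist')
print([tuple(round(float(x),3) for x in r) for r in markfit(n,box,p)])
im=cv2.imread(f'pics/{n}.png').astype(int);x0,y0,x1,y1=lbox;g=im[y0:y1,x0:x1].min(2).astype(float);g=np.clip(g-60,0,None)
ys,xs=np.mgrid[y0:y1,x0:x1];
cx,cy=(g*xs).sum()/g.sum(),(g*ys).sum()/g.sum();print('line centroid',cx,cy,ang(onpanel((cx,cy),k,p,.0065,o)))
# marker centroid
m=im[box[1]:box[3],box[0]:box[2]];w=np.clip(m[:,:,2]-m[:,:,1]-25,0,40);ys,xs=np.mgrid[box[1]:box[3],box[0]:box[2]]
cx,cy=(w*xs).sum()/w.sum(),(w*ys).sum()/w.sum();print('mark centroid',cx,cy,[ang(onpanel((cx,cy),k,p,h,o)) for h in (.002,.003,.004,.005)])
E
python3 both.py w10 '(346,115,370,136)' '(337,116,349,128)'
```

```text
[(0.812, 2.03, 0.0, 0.0), (0.809, 2.04, 0.0, 0.001), (0.808, 2.04, 0.0, 0.0), (0.806, 2.03, 0.0, 0.001), (0.801, 2.02, 0.001, 0.0), (0.8, 2.01, 0.002, -0.001)]
line centroid 342.59207534913935 122.25105553751217 (np.float64(2.0420779819548907), np.float64(0.03943688990830799))
mark centroid 356.96067785455745 125.85159591971043 [(np.float64(2.0448456880951125), np.float64(0.05355331816027828)), (np.float64(2.0345821306709873), np.float64(0.05311276924260796)), (np.float64(2.02414800571529), np.float64(0.05267790849111755)), (np.float64(2.0135413548502226), np.float64(0.052248877931646405))]
```

```bash
cat > sim.py <<'E'
import numpy as np
s,c=.5,np.sqrt(.75)
def fing(X,Y,Z,yaw=0,hx=11,hy=14.5):
    # lift-frame rel. to (px,.035,.067) mm; X back, Y left; Z tip ; hx half in tool-y, hy half in tool-x
    g=np.linspace(-1,1,15);zz=np.linspace(0,45,31)
    a,b,z=np.meshgrid(g*hx,g*hy,zz,indexing='ij');cy,sy=np.cos(yaw),np.sin(yaw)
    x=X+a*cy-b*sy;y=Y+a*sy+b*cy;z=z+Z
    u=c*x+s*z;h=-s*x+c*z;w=-y
    return u.ravel(),w.ravel(),h.ravel()
def check(X,Y,Z,yaw=0,**k):
    u,w,h=fing(X,Y,Z,yaw,**k);r=np.hypot(u,w)
    ring=(r-20)[(h>28)&(h<55)].min(initial=99)
    sp=(r-10)[(h>=54)&(h<61)].min(initial=99)
    dial=np.where(r<30.5,h-27.5,99).min(); 
    dial=min(dial,np.where(h<27.5,r-30,99).min()); skirt=np.where(r<43.5,h-6.5,99).min()
    th=np.arange(0,2.2,.01);best=None
    for t in th:
        a=u*np.cos(t)+w*np.sin(t);b=-u*np.sin(t)+w*np.cos(t)
        m=(a>15)&(a<28.5)&(h>32)&(h<47)&(abs(b)<15)
        if (m&(b>-4)).any(): continue
        best=t;   # first free angle
        mm=m&(b<-3)
        break
    # overlap depth: radial reach of contact
    t=best;a=u*np.cos(t)+w*np.sin(t);b=-u*np.sin(t)+w*np.cos(t)
    m=(a>15)&(a<28.5)&(h>32)&(h<47)&(b<-4)&(b>-5.2)
    ov=(28.5-a[m].min(),h[m].min(),h[m].max()) if m.any() else None
    return round(best,2),ov,round(ring,1),round(dial,1),round(skirt,1),round(sp,1)
E
python3 - <<'E'
from sim import *
# search per theta
import itertools
print('scan: X,Y,Z -> theta, overlap, ring, dial clearance')
res=[]
for Z in (40,44,48,52):
  for X in range(-30,34,2):
    for Y in range(-44,30,2):
        q=check(X,Y,Z)
        if q[2]>=1.0 and q[3]>=2 and q[1] and q[1][0]>=3 and q[0]>.3: res.append((q[0],X,Y,Z,q))
res.sort(key=lambda r:r[0])
import pickle;pickle.dump(res,open('res.pkl','wb'))
for lo in np.arange(.3,2.2,.1):
    L=[r for r in res if lo<=r[0]<lo+.1];L.sort(key=lambda r:-(min(r[4][2],3)+min(r[4][3],4)+min(r[4][1][0],5)))
    for r in L[:3]:print(r)
E
```

```text
scan: X,Y,Z -> theta, overlap, ring, dial clearance
(np.float64(0.36), 8, 10, 52, (np.float64(0.36), (np.float64(5.012979808514562), np.float64(44.96189242536224), np.float64(46.533320996790806)), np.float64(3.4), np.float64(15.1), np.float64(29.0), np.float64(17.9)))
(np.float64(0.37), 10, 10, 48, (np.float64(0.37), (np.float64(5.304293427550583), np.float64(40.49779081022449), np.float64(45.96633369868302)), np.float64(3.1), np.float64(10.6), np.float64(24.6), np.float64(20.6)))
(np.float64(0.37), 12, 10, 44, (np.float64(0.37), (np.float64(5.554109786887171), np.float64(36.03368919508673), np.float64(42.80127018922193)), np.float64(2.9), np.float64(6.2), np.float64(20.1), np.float64(22.6)))
(np.float64(0.45), 12, 8, 44, (np.float64(0.45), (np.float64(5.0830777111166086), np.float64(36.819403480801014), np.float64(41.50223208354527)), np.float64(2.9), np.float64(6.2), np.float64(20.1), np.float64(22.6)))
(np.float64(0.45), 10, 8, 48, (np.float64(0.45), (np.float64(4.841803637214262), np.float64(41.28350509593877), np.float64(45.96633369868302)), np.float64(3.1), np.float64(10.6), np
[... 1285 characters left out ...]
loat64(6.4), np.float64(21.1), np.float64(20.1)))
(np.float64(0.7), 8, 2, 48, (np.float64(0.7), (np.float64(4.078184706924404), np.float64(42.28350509593877), np.float64(45.667295593006365)), np.float64(1.4), np.float64(10.9), np.float64(25.6), np.float64(18.2)))
(np.float64(0.76), 10, 0, 44, (np.float64(0.76), (np.float64(3.191973208476483), np.float64(37.819403480801014), np.float64(41.203193977868615)), np.float64(1.1), np.float64(6.4), np.float64(21.1), np.float64(20.1)))
(np.float64(1.08), 2, -28, 48, (np.float64(1.08), (np.float64(3.4745920990431607), np.float64(46.069219381653056), np.float64(46.069219381653056)), np.float64(1.1), np.float64(12.3), np.float64(28.6), np.float64(15.3)))
```

```bash
cat > scan.py <<'E'
from sim import *
res=[]
for yaw in np.radians([-60,-45,-30,-15,0,15,30,45]):
 for Z in (36,38,40,42,45,48):
  for X in range(-28,26,2):
    for Y in range(-46,24,2):
        u=c*X+s*Z
        if not 20<np.hypot(u,Y)<48: continue
        q=check(X,Y,Z,yaw)
        if q[2]>=1.0 and q[3]>=1.5 and q[1] and q[1][0]>=3.5 and q[0]>.3: res.append((q[0],X,Y,Z,round(np.degrees(yaw)),round(q[1][0],1),round(q[1][1],1),round(q[1][2],1))+q[2:])
for lo in np.arange(.3,2.2,.1):
    L=[r for r in res if lo<=r[0]<lo+.1];L.sort(key=lambda r:-(min(r[8],2.5)+min(r[9],3)+min(r[5],6)+min(r[7]-r[6],4)))
    seen=set();print('--',round(lo,1),len(L))
    for r in L:
        if r[4] in seen: continue
        seen.add(r[4]);print([float(round(v,2)) for v in r])
E
time python3 scan.py
```

```text
AttributeError: 'NoneType' object has no attribute 'cos'

The above exception was the direct cause of the following exception:

Traceback (most recent call last):
  File "scan.py", line 9, in <module>
    q=check(X,Y,Z,yaw)
  File "sim.py", line 25, in check
    t=best;a=u*np.cos(t)+w*np.sin(t);b=-u*np.sin(t)+w*np.cos(t)
               ~~~~~~^^^
TypeError: loop of ufunc does not support argument 0 of type NoneType which has no callable cos method

real	0m0.503s
user	0m0.687s
sys	0m0.070s
```

```bash
python3 - <<'E'
t=open('sim.py').read()
t=t.replace("""        if (m&(b>-4)).any(): continue
        best=t;   # first free angle
        mm=m&(b<-3)
        break
""","""        if (m&(b>-4)&(b<4)).any(): best=t+.01
    if best is None: best=0
""").replace("np.arange(0,2.2,.01)","np.arange(0,2.5,.02)")
open('sim.py','w').write(t)
E
time python3 scan.py
```

```text
-- 0.3 27
[0.33, 14.0, 8.0, 45.0, -15.0, 6.5, 36.1, 44.4, 2.4, 7.1, 20.4, 21.3]
[0.37, 18.0, 4.0, 42.0, -30.0, 6.8, 33.7, 37.6, 2.3, 3.5, 17.0, 23.4]
[0.39, 12.0, 10.0, 42.0, 0.0, 6.6, 34.3, 39.8, 1.9, 3.7, 18.4, 22.4]
[0.37, 10.0, 12.0, 42.0, 15.0, 4.6, 34.1, 40.0, 2.0, 3.5, 17.7, 22.1]
-- 0.4 35
[0.41, 14.0, 6.0, 45.0, -15.0, 6.1, 36.1, 43.1, 2.8, 7.1, 20.4, 21.6]
[0.45, 14.0, 2.0, 48.0, -30.0, 6.9, 40.2, 44.3, 2.2, 10.5, 24.0, 18.8]
[0.47, 12.0, 8.0, 42.0, 0.0, 6.1, 35.1, 39.8, 1.9, 3.7, 18.4, 22.4]
[0.49, 20.0, -8.0, 42.0, 45.0, 4.1, 32.6, 36.5, 3.4, 3.6, 17.1, 24.4]
[0.45, 10.0, 10.0, 42.0, 15.0, 4.2, 34.1, 38.7, 1.5, 3.6, 17.7, 21.3]
[0.47, 16.0, -2.0, 48.0, -45.0, 3.9, 40.9, 43.5, 2.7, 10.5, 23.9, 19.3]
-- 0.5 42
[0.51, 16.0, 0.0, 45.0, -30.0, 6.0, 36.6, 41.3, 2.9, 7.1, 20.6, 21.6]
[0.59, 14.0, 2.0, 42.0, -15.0, 5.6, 34.3, 40.5, 2.2, 3.7, 17.0, 22.4]
[0.53, 20.0, -10.0, 42.0, 45.0, 5.1, 33.4, 37.3, 3.9, 3.4, 17.1, 24.8]
[0.55, 12.0, 6.0, 42.0, 0.0, 5.4, 35.1, 38.5, 1.9, 3.7, 18.4, 22.4]
[0.57, 18.0, -6.0, 45.0, -45.0, 5.0, 37.9, 40.5, 4.0, 7.1, 20.5, 22.6]
[0.59, 22.0, -12.0, 
[... 7167 characters left out ...]
18.0, -36.0, 36.0, 0.0, 6.6, 45.7, 47.0, 1.5, 7.2, 28.2, 11.5]
[2.03, -22.0, -40.0, 36.0, -15.0, 5.0, 45.9, 46.9, 3.2, 8.2, 28.5, 13.1]
[2.01, -28.0, -40.0, 36.0, -45.0, 5.0, 44.7, 46.1, 2.0, 12.6, 29.7, 12.1]
[2.01, -26.0, -42.0, 36.0, -30.0, 4.4, 45.3, 46.6, 4.0, 12.4, 29.3, 13.9]
[2.07, -28.0, -38.0, 36.0, 15.0, 4.9, 45.5, 46.8, 1.1, 13.2, 32.3, 12.2]
-- 2.1 11
[2.13, -24.0, -38.0, 36.0, -15.0, 6.3, 45.9, 46.9, 1.6, 8.5, 29.5, 11.2]
[2.13, -20.0, -36.0, 36.0, 0.0, 6.3, 45.9, 46.7, 1.5, 8.2, 29.2, 11.5]
[2.11, -28.0, -40.0, 36.0, -30.0, 5.5, 46.3, 46.8, 2.3, 12.0, 30.3, 11.9]
[2.11, -28.0, -40.0, 36.0, 45.0, 5.3, 46.4, 46.4, 2.3, 15.3, 29.7, 12.0]
real	7m50.145s
user	7m35.931s
sys	0m7.178s
```

```bash
python3 - <<'E'
from go import *
p=np.load('lift2.npy');t=lw(np.array([p[3]-.021,.035,.102]),p)[0];print(t)
go([t[0],t[1],.19],0.7)
E
```

```text
[ 0.469 -0.2    0.102]
cur [ 0.4581 -0.2528  0.1895] -27.3 d [0.0109 0.0528 0.0005] dyaw 28.0 rows 6
[[-0.0121, -0.0433, -0.0004], '..', [0.006, -0.0445, -0.0004]] twist each -0.9332
```

{"op": "play_rows", "data": {
  "slide": [
    [-0.012,-0.0435,0],
    [-0.009,-0.044,0],
    [-0.005,-0.0445,0],
    [-0.002,-0.0445,0],
    [0.002,-0.0445,0],
    [0.006,-0.0445,0],
    [0,0,0.15],
    [0,0,0.15],
    [0,0,0.137],
    [0,0,0]
  ],
  "twist": [-0.933,-0.933,-0.933,-0.933,-0.933,-0.933,0,0,0,0]
}}

```text
time: 19.05
tcp_pos: [0.4681, -0.1995, 0.101]
tcp_rot: [[1.0, 0.013, -0.003], [0.013, -1.0, 0.002], [-0.003, -0.002, -1.0]]
ft_force: [-0.1, 0.1, 0.3]
width: 0.0854
```

{"op": "play_rows", "data": {
  "slide": [
    [0,0,0],
    [0,0,0],
    [0,0,0],
    [0,0,0],
    [0,0,0],
    [0,0,0]
  ],
  "twist": [0,0,0,0,0,0],
  "claw": 0.7,
  "grip_force": 30
}}

```text
time: 19.8
tcp_pos: [0.4684, -0.2008, 0.1037]
tcp_rot: [[1.0, 0.013, -0.0], [0.013, -1.0, -0.0], [-0.0, 0.0, -1.0]]
ft_force: [-6.0, -1.0, 11.6]
width: 0.0399
```

```bash
python3 snap.py w11 0,0,640,400 1.25
```

```text
19.8 [ 0.4684 -0.2008  0.1037] [-5.9584 -1.0279 11.5741] 0.03988744569548296 0.725780541898791
```

View pics/w11z.png

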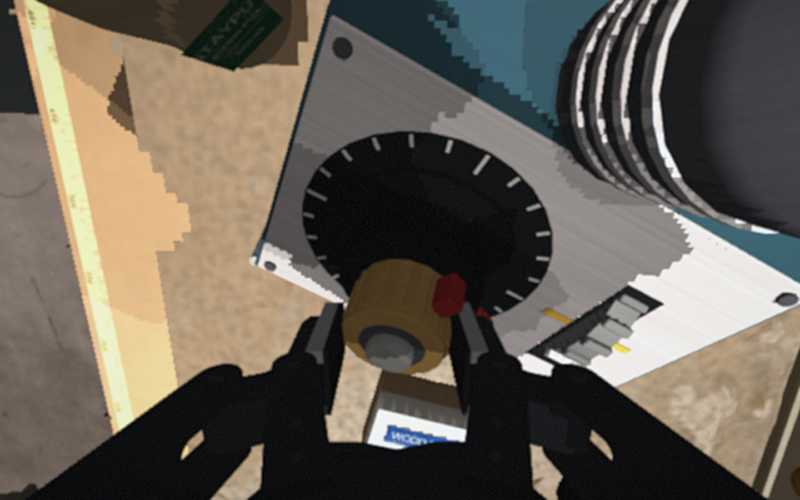

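{"op": "play_rows", "data": {
  "slide": [
    [0,0,-0.015],
    [0,0,0]
  ],
  "twist": [0,0]
}}

```text
time: 20.1
tcp_pos: [0.4683, -0.2008, 0.1047]
tcp_rot: [[1.0, 0.012, -0.001], [0.012, -1.0, 0.0], [-0.001, -0.0, -1.0]]
ft_force: [-0.7, -4.5, -15.3]
width: 0.0391
```

{"op": "play_rows", "data": {
  "slide": [
    [0,0,0.007],
    [0,0,0],
    [0,0,0],
    [0,0,0],
    [0,0,0],
    [0,0,0],
    [0,0,0],
    [0,0,0]
  ],
  "twist": [0,0.95,0.95,0.95,0.95,0.95,0.95,0]
}}

```text
time: 21.1
tcp_pos: [0.4688, -0.1997, 0.1039]
tcp_rot: [[0.884, -0.467, -0.0], [-0.467, -0.884, 0.002], [-0.001, -0.001, -1.0]]
ft_force: [4.5, 6.6, -7.0]
width: 0.0385
```

```bash
python3 snap.py w12 0,0,640,400 1.25
```

```text
21.1 [ 0.4688 -0.1997  0.1039] [ 4.5039  6.5751 -7.0395] 0.03846457445585176 -27.85300253128901
```

View pics/w12z.png

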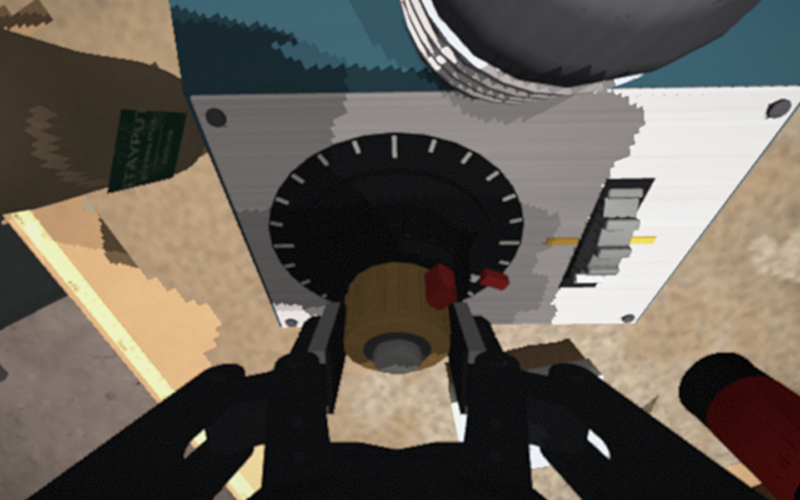

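{"op": "play_rows", "data": {
  "slide": [
    [0,0,0],
    [0,0,0],
    [0,0,0],
    [0,0,0],
    [0,0,0],
    [0,0,0]
  ],
  "twist": [0.95,0.95,0.95,0.95,0.95,0]
}}

```text
time: 21.9
tcp_pos: [0.4678, -0.2017, 0.1056]
tcp_rot: [[0.622, -0.783, -0.001], [-0.783, -0.622, -0.001], [0.0, 0.002, -1.0]]
ft_force: [-13.7, -10.2, 19.2]
width: 0.038
```

```bash
python3 snap.py w13 0,0,640,400 1.25; python3 - <<'E'
from meas import *
import pickle
p=np.load('lift2.npy');k=get_calibration('wrist')
o=pickle.load(open('o_w12.pkl','rb'))
print(ang(onpanel((440/1.25,270/1.25),k,p,.047,o)))
E
```

```text
21.9 [ 0.4678 -0.2017  0.1056] [-13.6924 -10.2018  19.2149] 0.038028040720238764 -51.53915977480074
(np.float64(0.37309997353268315), np.float64(0.03856487647752422))
```

View pics/w13z.png

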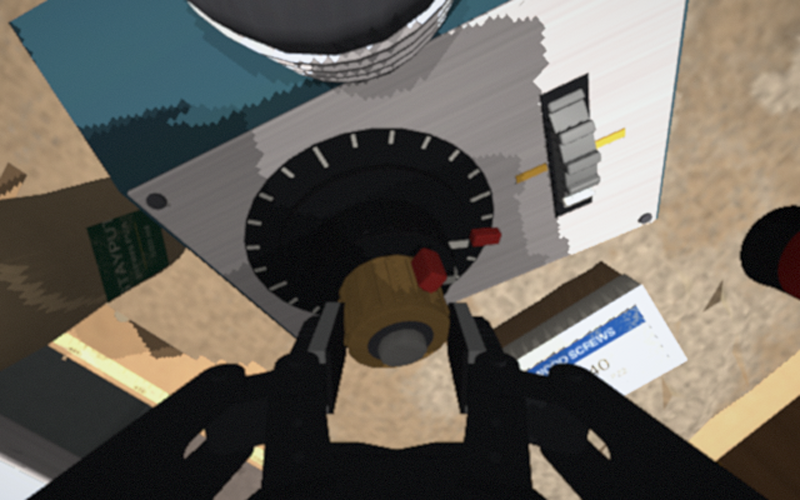

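```bash
cat > lugfit.py <<'E'
from meas import *
import pickle,sys
def lugfit(n,box,p):
    o=pickle.load(open(f'o_{n}.pkl','rb'));k=get_calibration('wrist')
    im=cv2.imread(f'pics/{n}.png').astype(int);x0,y0,x1,y1=box;sub=im[y0:y1,x0:x1];F=5
    sm=cv2.resize(((sub[:,:,2]-2*sub[:,:,1])).astype(np.float32),None,fx=F,fy=F);M=(sm>25).astype(np.uint8)
    out=[]
    for th in np.arange(0,2.2,.01):
        P=[]
        for r in (.0195,.0285):
          for w in (-.004,.004):
            for h in (.032,.047):
              P.append(panel(r*np.cos(th)-w*np.sin(th),.035-(r*np.sin(th)+w*np.cos(th)),h,p[3]))
        q=(proj(lw(np.array(P),p),k,o)-[x0,y0]+.5)*F
        T=np.zeros_like(M);cv2.fillConvexPoly(T,cv2.convexHull(q.astype(np.float32)).astype(np.int32),1)
        out.append(((T&M).sum()/max(1,(T|M).sum()),th))
    out.sort(reverse=True);return out[:3]
if __name__=='__main__':
    print(lugfit(sys.argv[1],eval(sys.argv[2]),np.load('lift2.npy')))
E
for a in "w8 (280,100,304,132)" "w12 (336,205,367,250)" "w13 (325,195,360,238)"; do python3 lugfit.py $a;done
```

```text
[(np.float64(0.7135302908380273), np.float64(0.39)), (np.float64(0.7099666628348086), np.float64(0.38)), (np.float64(0.7039346864723892), np.float64(0.41000000000000003))]
[(np.float64(0.722357174988754), np.float64(0.79)), (np.float64(0.7181472425971204), np.float64(0.8)), (np.float64(0.7165427922916018), np.float64(0.78))]
[(np.float64(0.7191927474830304), np.float64(1.02)), (np.float64(0.7177676537585421), np.float64(1.03)), (np.float64(0.7117426322533407), np.float64(1.04))]
```

{"op": "play_rows", "data": {
  "slide": [
    [0,0,0],
    [0,0,0],
    [0,0,-0.15],
    [0,0,-0.25],
    [0,0,0],
    [0,0,0]
  ],
  "twist": [0,0,0,0,-0.9,-0.9],
  "claw": 0.2
}}

```text
time: 22.7
tcp_pos: [0.4691, -0.2005, 0.1847]
tcp_rot: [[0.739, -0.674, 0.001], [-0.674, -0.739, -0.0], [0.001, -0.001, -1.0]]
ft_force: [-0.2, -0.2, -0.3]
width: 0.0681
```

```bash
python3 - <<'E'
from go import *
p=np.load('lift2.npy');t=lw(np.array([p[3]+.009,.035-.036,.16]),p)[0];print(t)
go(t,-27.3)
E
```

```text
[ 0.5148 -0.1898  0.16  ]
cur [ 0.4691 -0.2005  0.1847] -42.38 d [ 0.0457  0.0107 -0.0247] dyaw 15.08 rows 4
[[0.0332, -0.0484, 0.0309], [0.0363, -0.0461, 0.0309], [0.0392, -0.0436, 0.0309], [0.042, -0.0409, 0.0309]] twist each -0.7541
```

{"op": "play_rows", "data": {
  "slide": [
    [0.033,-0.048,0.02],
    [0.036,-0.046,0.02],
    [0.039,-0.044,0.04],
    [0.042,-0.041,0.04],
    [0,0,0],
    [0,0,0]
  ],
  "twist": [-0.754,-0.754,-0.754,-0.754,0,0],
  "claw": 1
}}

```text
time: 23.45
tcp_pos: [0.5142, -0.19, 0.1602]
tcp_rot: [[0.887, -0.462, -0.0], [-0.462, -0.887, 0.0], [-0.0, -0.0, -1.0]]
ft_force: [0.3, 1.0, 0.4]
width: -0.0001
```

```bash
python3 snap.py w14 0,0,640,400 1.25
```

```text
23.45 [ 0.5142 -0.19    0.1602] [0.3303 0.9733 0.4181] -6.445409107264655e-05 -27.525713616010854
```

View pics/w14z.png

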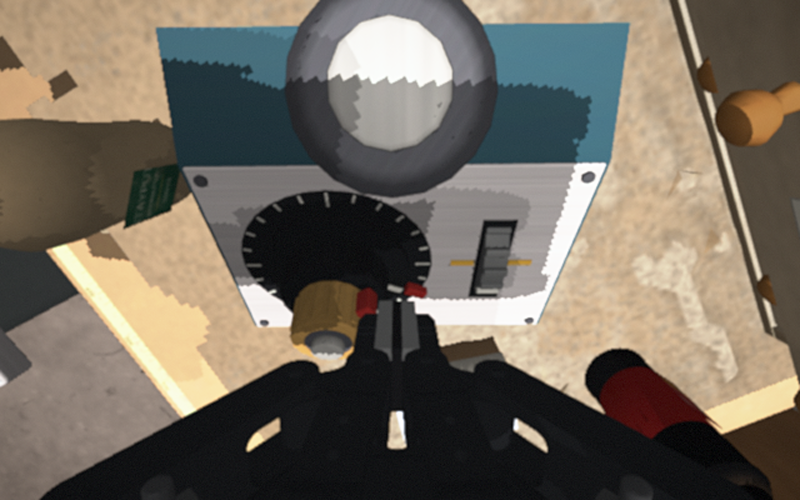

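```bash
python3 - <<'E'
from sim import *
for Y in (-29,-30):
  for X,Z in [(12,38),(10,38),(8,38),(6,38),(4,38),(0,38),(-4,38),(-8,38),(-12,37),(-14,36),(-16,35),(-18,34),(-18,32),(-20,34),(-20,32)]:
    q=check(X,Y,Z,0,hy=7.5);print(Y,X,Z,q[0],[round(float(v),1) for v in (q[1] or [])],[float(v) for v in q[2:]])
E
```

```text
-29 12 38 0 [] [9.3, 4.1, 15.7, 29.1]
-29 10 38 1.01 [0.2, 34.7, 34.7] [8.1, 4.3, 15.9, 27.0]
-29 8 38 1.09 [1.9, 34.4, 35.7] [7.0, 4.6, 16.9, 25.6]
-29 6 38 1.15 [2.9, 34.6, 38.0] [6.0, 4.0, 17.9, 23.7]
-29 4 38 1.23 [3.9, 36.4, 37.7] [5.1, 4.2, 18.9, 21.8]
-29 0 38 1.37 [5.5, 38.4, 39.7] [3.5, 4.6, 20.9, 18.8]
-29 -4 38 1.49 [6.6, 39.6, 41.7] [2.3, 4.3, 22.9, 15.8]
-29 -8 38 1.63 [7.3, 41.6, 43.7] [1.7, 3.9, 24.9, 13.4]
-29 -12 37 1.83 [7.5, 43.5, 44.8] [1.5, 5.0, 26.0, 12.2]
-29 -14 36 1.93 [7.4, 43.7, 45.0] [1.5, 5.2, 26.2, 11.6]
-29 -16 35 2.01 [7.2, 43.0, 46.4] [1.5, 5.3, 26.3, 11.5]
-29 -18 34 2.11 [6.3, 43.9, 45.2] [1.5, 5.4, 26.4, 11.5]
-29 -18 32 2.15 [5.9, 42.2, 43.5] [1.5, 3.7, 24.7, 11.5]
-29 -20 34 2.17 [6.0, 44.2, 46.2] [1.5, 6.4, 27.4, 11.5]
-29 -20 32 2.21 [5.2, 43.2, 44.5] [1.5, 4.7, 25.7, 11.5]
-30 12 38 0 [] [10.0, 4.9, 16.5, 29.6]
-30 10 38 0 [] [8.9, 5.1, 15.9, 27.6]
-30 8 38 1.11 [1.1, 34.4, 34.4] [7.8, 4.6, 16.9, 26.2]
-30 6 38 1.17 [2.1, 35.4, 36.7] [6.9, 4.8, 17.9, 24.3]
-30 4 38 1.23 [3.0, 36.4, 37.7] [6.0, 5.0, 18.9, 22.5]
-30 0 38 1.37 [4.6, 38.4, 39.7] [4.4, 4.6, 20.9, 19.6]
-30 -4 38 1.49 [5.6, 39.6, 41.7] [3.3, 5.1, 22.9, 16.6]
-30 -8 38 1.63 [6.2, 42.4, 43.7] [2.6, 4.7, 24.9, 14.3]
-30 -12 37 1.81 [6.5, 43.5, 44.8] [2.5, 5.0, 26.0, 13.1]
-30 -14 36 1.91 [6.3, 43.7, 45.0] [2.5, 5.2, 26.2, 12.6]
-30 -16 35 1.99 [6.2, 43.0, 46.4] [2.5, 5.3, 26.3, 12.5]
-30 -18 34 2.09 [5.3, 43.9, 45.2] [2.5, 5.4, 26.4, 12.5]
-30 -18 32 2.13 [5.0, 42.2, 43.5] [2.5, 3.7, 24.7, 12.5]
-30 -20 34 2.15 [4.7, 44.9, 46.2] [2.5, 6.4, 27.4, 12.5]
-30 -20 32 2.19 [4.3, 43.2, 44.5] [2.5, 4.7, 25.7, 12.5]
```

{"op": "play_rows", "data": {
  "slide": [
    [-0.025,-0.01,0.05],
    [-0.025,0,0.1],
    [0,0,0.08],
    [0,0,0.045],
    [0,0,0]
  ],
  "twist": [0,0,0,0,0]
}}

```text
time: 24.12
tcp_pos: [0.5064, -0.1836, 0.1045]
tcp_rot: [[0.887, -0.461, -0.001], [-0.461, -0.887, 0.001], [-0.001, -0.0, -1.0]]
ft_force: [-0.6, 0.3, 0.7]
width: 0.0
```

```bash
python3 snap.py w15 200,130,460,300 3;  cat > rel.py <<'E'
from h import *
p=np.load('lift2.npy');o=get_obs();d=o['tcp_pos']-[p[0],p[1],0];C,S=np.cos(p[2]),np.sin(p[2])
print('X,Y,Z rel mm',1e3*(C*d[0]+S*d[1]-p[3]),1e3*(-S*d[0]+C*d[1]-.035),1e3*(d[2]-.067),o['ft_force'],o['time'])
E
python3 rel.py
```

```text
24.125 [ 0.5064 -0.1836  0.1045] [-0.6099  0.2967  0.6865] 4.754023731715093e-05 -27.468791312081347
X,Y,Z rel mm 10.709822003941435 -25.90372150667151 38.01126174132824 [ 0.2914 -0.4721  0.8797] 24.175
```

View pics/w15z.png

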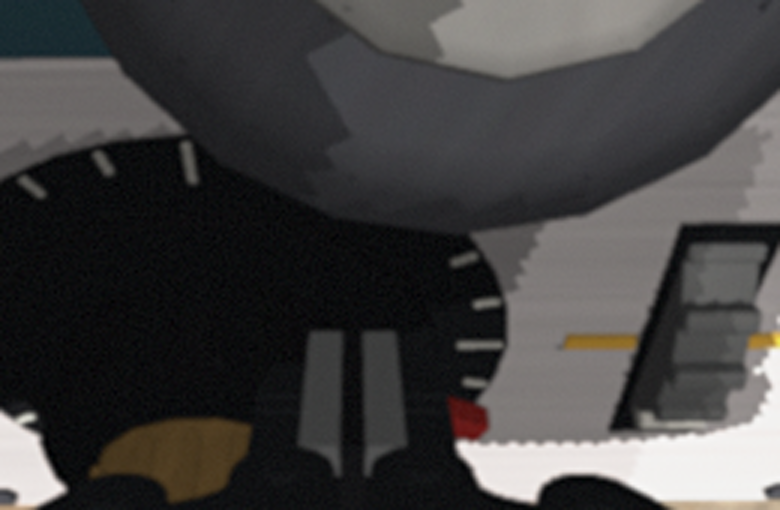

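```bash
python3 - <<'E'
import cv2,numpy as np
a=cv2.imread('pics/w15.png')[220:300,260:380];b=cv2.imread('pics/w14.png')[225:305,260:380]
f=lambda i:cv2.resize((255*(np.clip(i/90.,0,1))**.5).astype(np.uint8),None,fx=6,fy=3.6,interpolation=cv2.INTER_CUBIC)
cv2.imwrite('pics/gam.png',np.vstack([f(a),f(b)]))
E
```

```text
(no output)
```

View pics/gam.png

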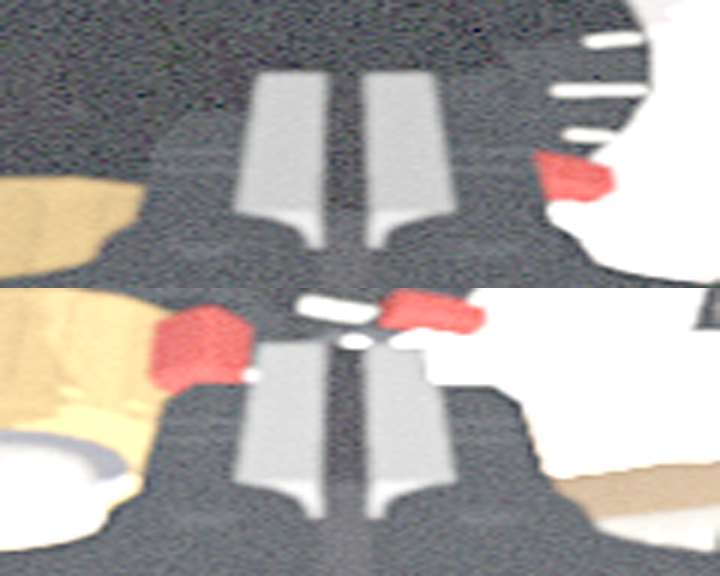

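```bash
cat >> sim.py <<'E'
def fing2(X,Y,Z,yaw=0):
    g=np.linspace(-1,1,23);zz=np.linspace(0,12,13);P=[]
    for hy,z in ((7.5,zz),(14.5,np.linspace(12,45,34))):
        a,b,z=np.meshgrid(g*11,g*hy,z,indexing='ij');cy,sy=np.cos(yaw),np.sin(yaw)
        x=X+a*cy-b*sy;y=Y+a*sy+b*cy;z=z+Z
        P.append(np.array([(c*x+s*z).ravel(),(-y).ravel(),(-s*x+c*z).ravel()]))
    return np.concatenate(P,1)
_old=fing
def use2():
    global fing
    fing=lambda X,Y,Z,yaw=0,**k:fing2(X,Y,Z,yaw)
E
python3 - <<'E'
import sim;sim.use2()
for Y in (-26,-29.5,-31,-32.5):
  for X,Z in [(10.7,38),(8,38),(4,38),(0,38),(-4,38),(-8,38),(-12,37),(-14,36),(-16,35),(-18,34),(-18,32),(-20,34)]:
    q=sim.check(X,Y,Z,0);print(Y,X,Z,round(float(q[0]),2),[round(float(v),1) for v in (q[1] or [])],[float(v) for v in q[2:]])
E
```

```text
-26 10.7 38 0.99 [2.2, 32.6, 33.9] [6.3, 2.6, 15.6, 23.3]
-26 8 38 1.09 [2.7, 33.9, 36.1] [4.7, 2.4, 16.9, 20.2]
-26 4 38 1.23 [4.2, 35.9, 38.1] [2.2, 2.4, 18.9, 16.1]
-26 0 38 1.37 [6.5, 37.9, 40.1] [-0.7, 2.4, 20.9, 12.2]
-26 -4 38 1.49 [9.6, 39.9, 42.1] [-3.4, 2.4, 22.9, 8.1]
-26 -8 38 1.65 [10.3, 41.9, 44.1] [-5.7, 3.9, 24.9, 4.9]
-26 -12 37 1.87 [10.7, 43.0, 45.3] [-7.6, 5.0, 26.0, 2.6]
-26 -14 36 1.97 [10.6, 43.2, 45.4] [-8.3, 5.2, 26.2, 1.7]
-26 -16 35 2.09 [10.0, 43.3, 45.5] [-8.5, 5.3, 26.3, 1.5]
-26 -18 34 2.19 [9.3, 43.4, 45.7] [-8.5, 5.4, 26.4, 1.5]
-26 -18 32 2.23 [8.9, 41.7, 43.9] [-8.5, 3.7, 24.7, 1.5]
-26 -20 34 2.25 [8.8, 44.4, 46.7] [-8.5, 6.4, 27.4, 1.5]
-29.5 10.7 38 0.0 [] [8.9, 4.6, 16.1, 24.7]
-29.5 8 38 1.09 [1.4, 33.9, 36.1] [7.0, 4.4, 16.9, 21.7]
-29.5 4 38 1.25 [2.9, 35.9, 37.3] [4.2, 4.4, 18.9, 17.8]
-29.5 0 38 1.37 [5.1, 37.9, 40.1] [1.6, 4.4, 20.9, 14.2]
-29.5 -4 38 1.49 [6.1, 39.9, 42.1] [-0.8, 4.4, 22.9, 10.5]
-29.5 -8 38 1.63 [6.7, 41.9, 44.1] [-2.7, 4.4, 24.9, 7.8]
-29.5 -12 37 1.81 [7.1, 43.0, 45.3] [-4.3, 5.0, 26.0, 5.8]
-29.5 -14 36 1.91 [7.0, 43.
[... 900 characters left out ...]
46.7] [-3.5, 6.4, 27.4, 6.5]
-32.5 10.7 38 0.0 [] [10.6, 8.4, 17.1, 26.1]
-32.5 8 38 0.55 [] [8.7, 6.4, 16.9, 23.2]
-32.5 4 38 1.25 [0.7, 36.4, 37.3] [6.1, 6.4, 18.9, 19.6]
-32.5 0 38 1.37 [2.1, 37.9, 40.1] [3.7, 6.4, 20.9, 16.2]
-32.5 -4 38 1.49 [3.1, 39.9, 42.1] [1.6, 6.4, 22.9, 12.8]
-32.5 -8 38 1.63 [3.8, 41.9, 44.1] [-0.1, 6.4, 24.9, 10.4]
-32.5 -12 37 1.79 [4.0, 43.0, 45.3] [-1.4, 5.5, 26.0, 8.7]
-32.5 -14 36 1.87 [3.9, 43.2, 45.4] [-1.8, 5.2, 26.2, 8.2]
-32.5 -16 35 1.95 [3.7, 43.3, 46.4] [-2.0, 5.3, 26.3, 8.0]
-32.5 -18 34 2.03 [3.2, 43.4, 46.5] [-2.0, 5.4, 26.4, 8.0]
-32.5 -18 32 2.07 [2.8, 41.7, 43.9] [-2.0, 3.7, 24.7, 8.0]
-32.5 -20 34 2.09 [2.6, 44.4, 46.7] [-2.0, 6.4, 27.4, 8.0]
```

```bash
python3 - <<'E'
import sim,numpy as np;sim.use2()
for Y in (-28,-31,-32.5):
  for X,Z in [(8,38),(6,38),(4,38),(2,38),(-2,38),(-6,38),(-10,37),(-14,36),(-16,36),(-18,35),(-20,35),(-22,34),(-24,34)]:
    q=sim.check(X,Y,Z,np.pi/2);print(Y,X,Z,round(float(q[0]),2),[round(float(v),1) for v in (q[1] or [])],[float(v) for v in q[2:]])
E
```

```text
-28 8 38 0.97 [1.1, 32.7, 46.6] [5.8, 2.1, 18.7, 19.3]
-28 6 38 1.03 [2.2, 33.3, 35.4] [4.5, 2.1, 19.7, 17.5]
-28 4 38 1.11 [2.6, 34.0, 36.4] [3.3, 2.0, 20.7, 15.8]
-28 2 38 1.17 [3.6, 35.0, 38.3] [2.1, 2.0, 21.7, 14.2]
-28 -2 38 1.33 [3.6, 37.3, 38.5] [0.1, 2.7, 23.7, 10.9]
-28 -6 38 1.45 [9.8, 39.0, 41.4] [-1.5, 4.7, 25.7, 8.7]
-28 -10 37 1.61 [11.7, 40.1, 42.5] [-2.7, 5.8, 26.8, 7.3]
-28 -14 36 1.85 [12.3, 41.6, 43.7] [-3.0, 6.9, 27.9, 7.0]
-28 -16 36 1.95 [12.2, 42.6, 44.7] [-3.0, 7.9, 28.9, 7.0]
-28 -18 35 2.07 [11.9, 42.4, 44.8] [-3.0, 8.1, 29.1, 7.0]
-28 -20 35 2.15 [11.5, 43.4, 45.8] [-3.0, 9.1, 30.1, 7.0]
-28 -22 34 2.25 [10.8, 43.5, 46.8] [-3.0, 9.2, 30.2, 7.0]
-28 -24 34 2.31 [10.2, 44.2, 46.9] [-3.0, 10.2, 31.2, 7.0]
-31 8 38 0.97 [1.1, 32.7, 46.6] [7.8, 3.1, 18.7, 21.1]
-31 6 38 1.03 [2.2, 33.3, 35.4] [6.7, 3.1, 19.7, 19.5]
-31 4 38 1.11 [2.6, 34.0, 36.4] [5.6, 3.4, 20.7, 17.9]
-31 2 38 1.17 [3.6, 35.0, 38.3] [4.5, 3.4, 21.7, 16.4]
-31 -2 38 1.33 [3.6, 37.3, 38.5] [2.7, 3.3, 23.7, 13.4]
-31 -6 38 1.45 [7.8, 39.0, 41.4] [1.3, 4.7, 25.7, 11.4]
-31 -10 37 1.61 [8.7, 40.5, 4
[... 412 characters left out ...]
-32.5 6 38 1.05 [1.0, 33.3, 34.5] [7.8, 4.1, 19.7, 20.5]
-32.5 4 38 1.11 [2.1, 34.3, 36.4] [6.7, 4.1, 20.7, 19.0]
-32.5 2 38 1.19 [2.3, 35.3, 37.4] [5.8, 4.1, 21.7, 17.5]
-32.5 -2 38 1.33 [4.1, 37.3, 38.5] [4.0, 4.0, 23.7, 14.7]
-32.5 -6 38 1.45 [6.3, 39.0, 41.4] [2.7, 4.7, 25.7, 12.9]
-32.5 -10 37 1.61 [7.2, 40.5, 42.5] [1.7, 5.8, 26.8, 11.7]
-32.5 -14 36 1.79 [7.6, 41.6, 43.7] [1.5, 6.9, 27.9, 11.5]
-32.5 -16 36 1.87 [7.6, 42.6, 44.7] [1.5, 7.9, 28.9, 11.5]
-32.5 -18 35 1.97 [7.3, 42.7, 44.8] [1.5, 8.1, 29.1, 11.5]
-32.5 -20 35 2.03 [7.0, 43.4, 45.8] [1.5, 9.1, 30.1, 11.5]
-32.5 -22 34 2.13 [6.4, 43.5, 45.9] [1.5, 9.2, 30.2, 11.5]
-32.5 -24 34 2.19 [5.7, 44.5, 46.9] [1.5, 10.2, 31.2, 11.5]
```

{"op": "play_rows", "data": {
  "slide": [
    [0,0,-0.14],
    [0,0,-0.14],
    [0,0,0],
    [0,0,0],
    [0,0,0],
    [0,0,0],
    [0,0,0],
    [0,0,0],
    [0,0,0],
    [0,0,0],
    [0,0,0],
    [0,0,0],
    [0,0,0],
    [0,0,0],
    [0,0,0],
    [0,0,0],
    [0,0,0],
    [0,0,0],
    [0,0,0],
    [0,0,0]
  ],
  "twist": [0,1,1,1,1,1,1,1,1,1,1,1,1,1,1,1,1,1,1,0]
}}

```text
time: 26.68
tcp_pos: [0.5066, -0.1838, 0.1616]
tcp_rot: [[-0.461, -0.888, 0.001], [-0.888, 0.461, -0.0], [-0.0, -0.001, -1.0]]
ft_force: [0.5, -1.1, -1.2]
width: 0.0
```

```bash
python3 rel.py; python3 snap.py w16 0,0,640,400 1.25; python3 - <<'E'
from go import *
p=np.load('lift2.npy');t=lw(np.array([p[3]+.009,.035-.0325,.105]),p)[0];print(t)
go(t,-117.3)
E
```

```text
X,Y,Z rel mm 10.629695739244452 -25.933979818293967 94.58263133869754 [ 0.4996 -1.0651 -1.1852] 26.675
26.675 [ 0.5066 -0.1838  0.1616] [ 0.4996 -1.0651 -1.1852] 3.9987663681215676e-06 -117.42587359968707
[ 0.5116 -0.1882  0.105 ]
cur [ 0.5066 -0.1837  0.1615] -117.35 d [ 0.0051 -0.0045 -0.0565] dyaw 0.05 rows 2
[[0.0041, -0.0164, 0.1412], [0.0041, -0.0164, 0.1412]] twist each -0.0052
```

View pics/w16z.png

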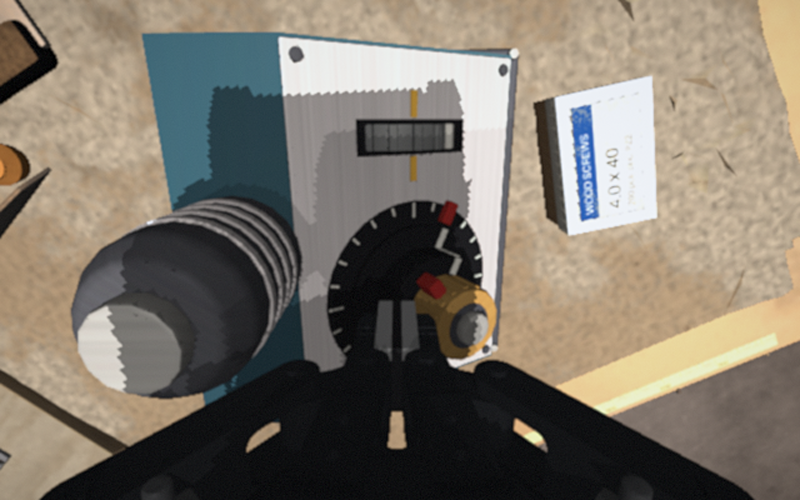

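```bash
python3 - <<'E'
import sim,numpy as np;sim.use2()
for yw in (-60,-70):
 for Y in (-31,-33,-34.5):
  for X,Z in [(8,38),(6,38),(2,38),(-2,38),(-6,38),(-10,36),(-14,35),(-18,34),(-20,34),(-22,33)]:
    q=sim.check(X,Y,Z,np.radians(yw));print(yw,Y,X,Z,round(float(q[0]),2),[round(float(v),1) for v in (q[1] or [])],[float(v) for v in q[2:]])
E
```

```text
-60 -31 8 38 0.0 [] [9.6, 3.6, 18.7, 24.9]
-60 -31 6 38 1.19 [0.2, 35.3, 36.2] [8.6, 2.2, 19.4, 23.7]
-60 -31 2 38 1.33 [2.0, 37.3, 39.6] [6.7, 3.4, 20.7, 21.4]
-60 -31 -2 38 1.45 [3.2, 39.1, 41.6] [4.8, 4.7, 22.2, 19.4]
-60 -31 -6 38 1.59 [4.0, 41.3, 43.6] [2.9, 6.2, 23.7, 17.3]
-60 -31 -10 36 1.77 [4.4, 41.6, 43.9] [0.5, 5.7, 23.7, 15.2]
-60 -31 -14 35 1.93 [4.1, 42.7, 45.0] [-1.2, 6.3, 24.8, 13.1]
-60 -31 -18 34 2.07 [3.7, 43.6, 46.2] [-2.1, 7.2, 25.9, 11.1]
-60 -31 -20 34 2.11 [4.1, 44.0, 46.9] [-2.3, 8.2, 26.9, 10.0]
-60 -31 -22 33 2.19 [3.3, 44.1, 46.4] [-2.9, 8.1, 27.1, 9.1]
-60 -33 8 38 0.0 [] [11.3, 6.8, 19.2, 26.5]
-60 -33 6 38 0.0 [] [10.3, 5.2, 19.9, 25.4]
-60 -33 2 38 1.27 [0.3, 36.4, 36.7] [8.4, 3.7, 21.2, 23.2]
-60 -33 -2 38 1.47 [1.3, 39.3, 41.6] [6.5, 5.2, 22.7, 21.2]
-60 -33 -6 38 1.59 [2.0, 41.3, 43.6] [4.5, 6.4, 24.2, 19.1]
-60 -33 -10 36 1.75 [2.8, 41.3, 43.9] [2.2, 6.2, 23.9, 17.0]
-60 -33 -14 35 1.89 [2.5, 42.4, 45.0] [0.7, 6.8, 24.8, 15.0]
-60 -33 -18 34 2.03 [1.7, 43.6, 46.2] [-0.1, 7.7, 25.9, 12.9]
-60 -33 -20 34 2.07 [2.2, 44.0, 46.9] [-0.3, 8.7, 26.9, 11.8
[... 1693 characters left out ...]
5]
-70 -33 -20 34 2.09 [2.7, 44.2, 46.6] [0.3, 8.6, 27.5, 12.8]
-70 -33 -22 33 2.15 [2.9, 43.7, 46.7] [0.1, 8.7, 27.7, 12.1]
-70 -34.5 8 38 0.0 [] [11.4, 6.0, 19.2, 25.5]
-70 -34.5 6 38 0.0 [] [10.6, 8.8, 20.1, 24.3]
-70 -34.5 2 38 0.0 [] [9.0, 5.0, 21.7, 22.2]
-70 -34.5 -2 38 1.43 [1.1, 38.8, 41.0] [7.7, 4.6, 23.2, 20.5]
-70 -34.5 -6 38 1.55 [2.1, 40.7, 43.0] [6.4, 6.3, 24.9, 19.0]
-70 -34.5 -10 36 1.73 [2.4, 41.1, 42.4] [4.6, 6.2, 24.8, 17.7]
-70 -34.5 -14 35 1.87 [2.6, 42.1, 44.4] [3.1, 7.0, 25.7, 16.3]
-70 -34.5 -18 34 2.01 [1.8, 43.2, 45.6] [2.0, 7.9, 26.7, 14.9]
-70 -34.5 -20 34 2.05 [1.7, 43.9, 46.6] [1.7, 8.9, 27.5, 14.2]
-70 -34.5 -22 33 2.11 [1.4, 43.7, 46.4] [1.6, 8.9, 27.7, 13.6]
```

{"op": "play_rows", "data": {
  "slide": [
    [0.02,-0.031,0.08],
    [0,0,0.08],
    [0,0,0.07],
    [0,0,0.05],
    [0,0,0]
  ],
  "twist": [0,0,0,0,0]
}}

```text
time: 27.35
tcp_pos: [0.5099, -0.1899, 0.1042]
tcp_rot: [[-0.461, -0.887, -0.001], [-0.887, 0.461, 0.001], [-0.0, 0.001, -1.0]]
ft_force: [0.4, -0.2, -0.8]
width: -0.0003
```

```bash
python3 rel.py; python3 snap.py w17 220,120,480,300 3
```

```text
X,Y,Z rel mm 6.733922594333187 -31.760402054951122 37.24768567143422 [ 0.4453 -0.1511 -0.7925] 27.35
27.35 [ 0.5099 -0.1899  0.1042] [ 0.4453 -0.1511 -0.7925] -0.0002976642618016416 -117.45024425558853
```

View pics/w17z.png

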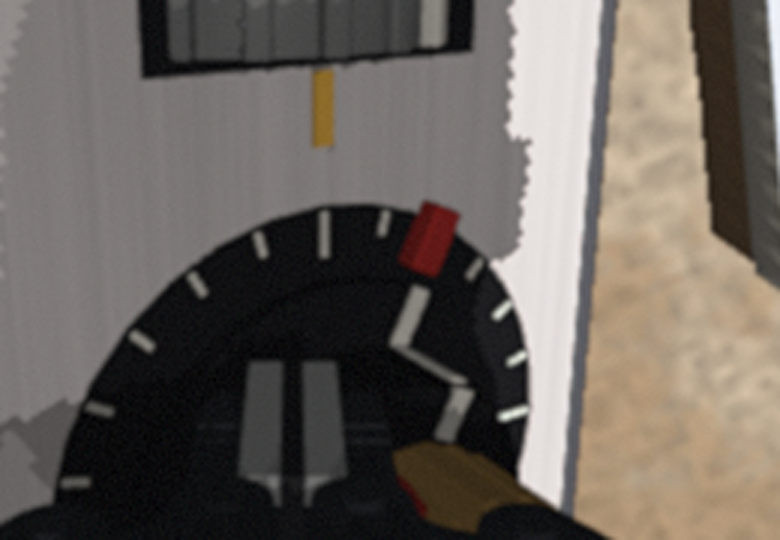

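{"op": "play_rows", "data": {
  "slide": [
    [0.017,0,0],
    [0.017,0,0],
    [0.017,0,0.002],
    [0.017,0,0.002],
    [0.017,0,0.003],
    [0.017,0,0.003],
    [0,0,0]
  ],
  "twist": [0,0,0,0,0,0,0]
}}

```text
time: 28.28
tcp_pos: [0.5059, -0.2106, 0.1048]
tcp_rot: [[-0.462, -0.887, 0.013], [-0.887, 0.462, -0.006], [-0.001, -0.014, -1.0]]
ft_force: [24.3, -4.3, -7.1]
width: -0.0001
```

```bash
python3 rel.py; python3 snap.py w18 220,120,480,300 3
```

```text
X,Y,Z rel mm -13.487255497404764 -37.60970687886928 37.82542426846569 [24.3039 -4.2943 -7.1291] 28.275
28.275 [ 0.5059 -0.2106  0.1048] [24.3039 -4.2943 -7.1291] -0.0001439442105650924 -117.49083630667877
```

View pics/w18z.png

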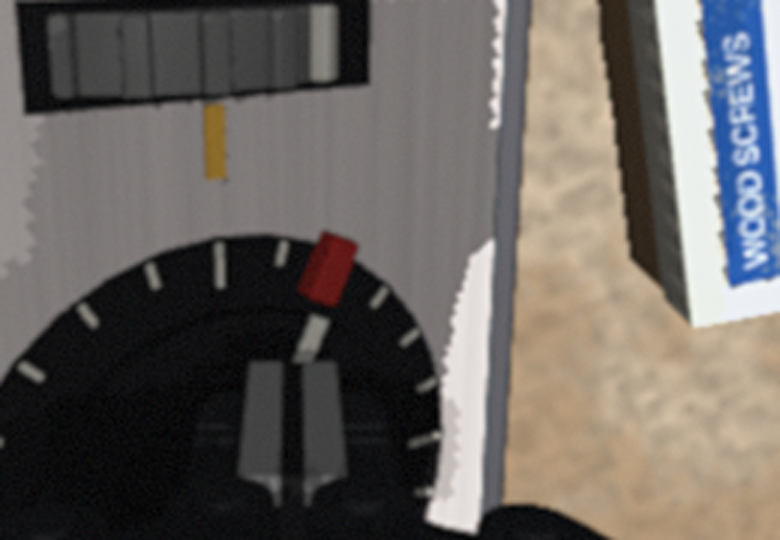

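{"op": "play_rows", "data": {
  "slide": [
    [0,-0.05,0],
    [0,-0.03,-0.05],
    [0,0,-0.15],
    [-0.06,0,-0.1],
    [0,0,0],
    [0,0,0]
  ],
  "twist": [0,0,0,0,0,0]
}}

```text
time: 29.08
tcp_pos: [0.5199, -0.2049, 0.1626]
tcp_rot: [[-0.461, -0.887, -0.001], [-0.887, 0.461, 0.0], [-0.0, 0.001, -1.0]]
ft_force: [-0.5, 0.4, 1.1]
width: -0.0002
```

```bash
python3 rel.py; python3 snap.py w19 200,100,460,280 3
```

```text
X,Y,Z rel mm -2.022299266759706 -47.49092122727615 95.6224929431641 [-0.5226  0.3813  1.0587] 29.075
29.075 [ 0.5199 -0.2049  0.1626] [-0.5226  0.3813  1.0587] -0.00019138373567098075 -117.45004900470008
```

View pics/w19z.png

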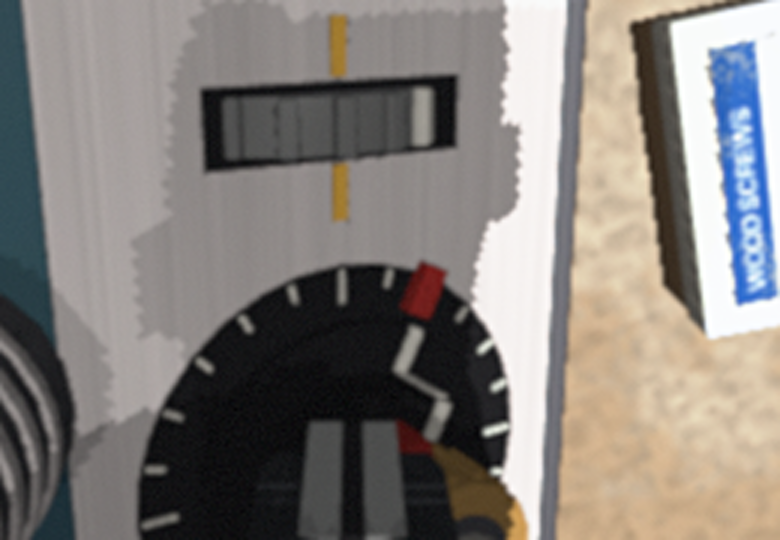

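```bash
cat > lugov.py <<'E'
from h import *
import pickle,sys
n=sys.argv[1];b=eval(sys.argv[2]);f=3;ths=eval(sys.argv[3])
p=np.load('lift2.npy');o=pickle.load(open(f'o_{n}.pkl','rb'));k=get_calibration('wrist')
im=cv2.imread(f'pics/{n}.png')[b[1]:b[3],b[0]:b[2]];z=cv2.resize((255*(im/255.)**.6).astype(np.uint8),None,fx=f,fy=f,interpolation=cv2.INTER_CUBIC)
cols=[(0,255,0),(255,255,0),(255,0,255),(0,255,255)]
for t,cl in zip(ths,cols):
    P=np.array([panel(r*np.cos(t)-w*np.sin(t),.035-(r*np.sin(t)+w*np.cos(t)),h,p[3]) for r in (.0195,.0285) for w in (-.004,.004) for h in (.032,.047)])
    q=(proj(lw(P,p),k,o)-b[:2]+.5)*f
    cv2.polylines(z,[cv2.convexHull(q.astype(np.float32)).astype(np.int32)],True,cl,1)
cv2.imwrite(f'pics/{n}l.png',z)
E
python3 lugov.py w19 '(200,100,460,280)' '(1.0,1.2,1.4,1.6)'
```

```text
(no output)
```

View pics/w19l.png

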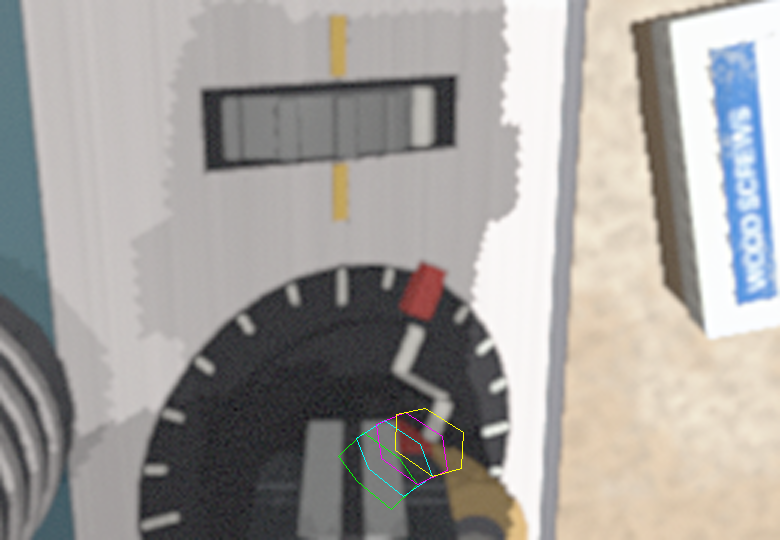

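{"op": "play_rows", "data": {
  "slide": [
    [-0.035,0.05,0.05],
    [0,0.0475,0.05],
    [0,0,0.08],
    [0,0,0.065],
    [0,0,0.04],
    [0,0,0]
  ],
  "twist": [0,0,0,0,0,0]
}}

```text
time: 29.88
tcp_pos: [0.5062, -0.1897, 0.1053]
tcp_rot: [[-0.461, -0.887, -0.001], [-0.887, 0.461, 0.001], [-0.0, 0.001, -1.0]]
ft_force: [0.4, -0.3, 0.5]
width: -0.0
```

```bash
python3 rel.py; python3 - <<'E'
import sim,numpy as np;sim.use2()
for X,Y,Z in [(5,-28,38.5),(2,-28,38.5),(0,-28.5,38),(-2,-29.5,38),(-4,-30.5,38),(-6,-31,37),(-10,-32,36),(-14,-32.5,35),(-18,-32.5,34),(-20,-32.5,33),(-22,-32.5,32)]:
    q=sim.check(X,Y,Z,np.pi/2);print(Y,X,Z,round(float(q[0]),2),[round(float(v),1) for v in (q[1] or [])],[float(v) for v in q[2:]])
E
```

```text
X,Y,Z rel mm 5.216577799125301 -28.355855173315117 38.31988591568854 [ 0.3741 -0.2917  0.497 ] 29.875
-28 5 38.5 1.07 [1.9, 34.3, 35.5] [4.1, 2.7, 20.6, 16.6]
-28 2 38.5 1.17 [3.5, 35.4, 37.8] [2.3, 2.5, 22.1, 14.0]
-28.5 0 38 1.25 [4.2, 36.3, 38.4] [1.5, 2.0, 22.7, 12.7]
-29.5 -2 38 1.33 [4.1, 37.3, 38.5] [1.4, 2.7, 23.7, 12.2]
-30.5 -4 38 1.39 [5.7, 38.3, 40.4] [1.5, 3.7, 24.7, 11.9]
-31 -6 37 1.47 [7.9, 38.5, 40.5] [1.1, 3.8, 24.8, 11.4]
-32 -10 36 1.63 [7.8, 39.6, 41.7] [1.2, 4.9, 25.9, 11.3]
-32.5 -14 35 1.81 [7.6, 40.4, 42.8] [1.5, 6.1, 27.1, 11.5]
-32.5 -18 34 1.99 [7.3, 41.5, 43.9] [1.5, 7.2, 28.2, 11.5]
-32.5 -20 33 2.07 [6.8, 41.6, 44.9] [1.5, 7.3, 28.3, 11.5]
-32.5 -22 32 2.15 [6.2, 41.8, 45.1] [1.5, 7.5, 28.5, 11.5]
```

{"op": "play_rows", "data": {
  "slide": [
    [0.016,0,0],
    [0.015,-0.0035,0],
    [0.015,-0.007,0.001],
    [0,0,0]
  ],
  "twist": [0,0,0,0]
}}

```text
time: 30.38
tcp_pos: [0.504, -0.199, 0.106]
tcp_rot: [[-0.461, -0.887, 0.0], [-0.887, 0.461, 0.0], [-0.0, -0.0, -1.0]]
ft_force: [0.5, 1.1, 0.8]
width: 0.0002
```

```bash
python3 rel.py
```

```text
X,Y,Z rel mm -4.027997139916157 -30.627252233938975 39.03178492219872 [0.4686 1.1492 0.8069] 30.375
```

{"op": "play_rows", "data": {
  "slide": [
    [0.015,-0.003,0.006],
    [0.015,-0.003,0.006],
    [0,0,0]
  ],
  "twist": [0,0,0]
}}

```text
time: 30.75
tcp_pos: [0.5023, -0.2049, 0.1033]
tcp_rot: [[-0.461, -0.887, 0.0], [-0.887, 0.461, 0.0], [-0.0, 0.0, -1.0]]
ft_force: [2.1, 2.5, 0.0]
width: -0.0
```

```bash
python3 rel.py;python3 snap.py w20 220,120,480,300 3; python3 lugov.py w20 '(220,120,480,300)' '(1.2,1.4,1.6,1.8)'
```

```text
X,Y,Z rel mm -10.082880245422217 -31.776450627435274 36.31405472926562 [2.0506 2.4758 0.0394] 30.75
30.75 [ 0.5023 -0.2049  0.1033] [2.0506 2.4758 0.0394] -1.713379445656896e-05 -117.46838400349799
```

View pics/w20l.png

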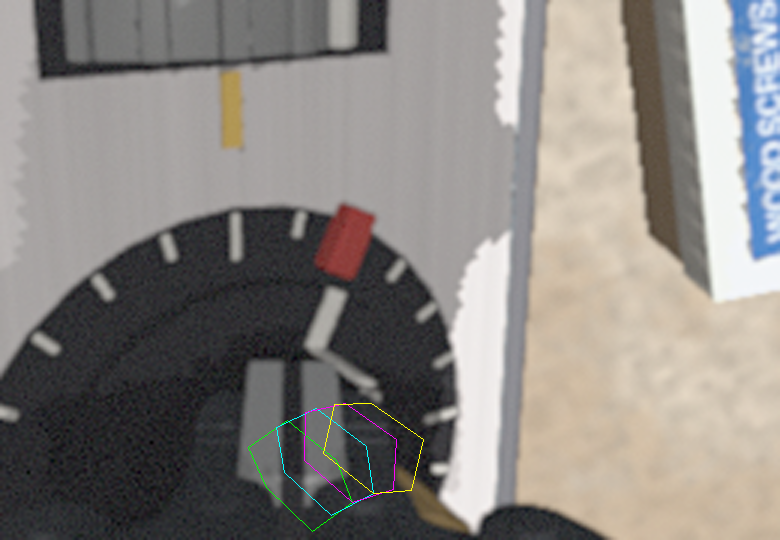

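{"op": "play_rows", "data": {
  "slide": [
    [0.015,-0.0015,0.004],
    [0.015,-0.0015,0.004],
    [0.01,0,0.003],
    [0,0,0]
  ],
  "twist": [0,0,0,0]
}}

```text
time: 31.3
tcp_pos: [0.499, -0.2123, 0.1012]
tcp_rot: [[-0.461, -0.887, -0.0], [-0.887, 0.461, -0.0], [0.0, 0.0, -1.0]]
ft_force: [1.2, 2.1, -0.2]
width: -0.0003
```

```bash
python3 rel.py
```

```text
X,Y,Z rel mm -18.18050587468462 -32.2490673151802 34.214286829701955 [ 1.1892  2.0821 -0.2216] 31.3
```

{"op": "play_rows", "data": {
  "slide": [
    [0.005,0,0.001],
    [0.005,0,0.001],
    [0,0,0]
  ],
  "twist": [0,0,0]
}}

```text
time: 31.68
tcp_pos: [0.4982, -0.2139, 0.1009]
tcp_rot: [[-0.461, -0.887, 0.0], [-0.887, 0.461, 0.0], [-0.0, -0.0, -1.0]]
ft_force: [1.0, 3.0, -0.1]
width: -0.0002
```

```bash
python3 rel.py
```

```text
X,Y,Z rel mm -19.983518920016074 -32.287843679289665 33.868245811370784 [ 1.0163  2.9751 -0.0737] 31.675
```

{"op": "play_rows", "data": {
  "slide": [
    [0.005,0,0.002],
    [0.005,0,0.002],
    [0,0,0]
  ],
  "twist": [0,0,0]
}}

```text
time: 32.05
tcp_pos: [0.4976, -0.2149, 0.1003]
tcp_rot: [[-0.462, -0.887, 0.001], [-0.887, 0.462, 0.001], [-0.001, -0.0, -1.0]]
ft_force: [5.2, 10.0, 4.0]
width: -0.0002
```

```bash
python3 rel.py
```

```text
X,Y,Z rel mm -21.12129939825408 -32.28528061955403 33.33174049263063 [5.1825 9.9737 3.998 ] 32.05
```

{"op": "play_rows", "data": {
  "slide": [
    [0.005,0,0],
    [0,0,0]
  ],
  "twist": [0,0]
}}

```text
time: 32.3
tcp_pos: [0.4974, -0.2152, 0.1003]
tcp_rot: [[-0.462, -0.887, 0.001], [-0.887, 0.462, 0.002], [-0.002, -0.0, -1.0]]
ft_force: [7.9, 15.5, 2.9]
width: 0.0002
```

```bash
python3 rel.py
```

```text
X,Y,Z rel mm -21.53201549961965 -32.21591844066357 33.31894172803081 [ 7.8906 15.4596  2.9156] 32.3
```

{"op": "play_rows", "data": {
  "slide": [
    [-0.03,0,0],
    [0,-0.05,0],
    [0,-0.05,-0.05],
    [0,0,-0.15],
    [0,0,-0.15],
    [0,0,0],
    [0,0,0]
  ],
  "twist": [0,0,0,0,0,0,0],
  "claw": 0.55
}}

```text
time: 33.17
tcp_pos: [0.517, -0.2207, 0.1699]
tcp_rot: [[-0.461, -0.887, -0.0], [-0.887, 0.461, -0.0], [0.0, 0.0, -1.0]]
ft_force: [-0.0, 0.2, 0.7]
width: 0.0384
```

```bash
python3 rel.py; python3 snap.py w21 0,0,640,400 1.25; python3 lugov.py w21 '(200,100,460,280)' '(1.9,2.0,2.1)'
```

```text
X,Y,Z rel mm -17.404134722832243 -52.1118228169622 102.91328707932901 [-0.0185  0.1738  0.7247] 33.175
33.175 [ 0.517  -0.2207  0.1699] [-0.0185  0.1738  0.7247] 0.038356158608288705 -117.47850607215211
```

View pics/w21z.png

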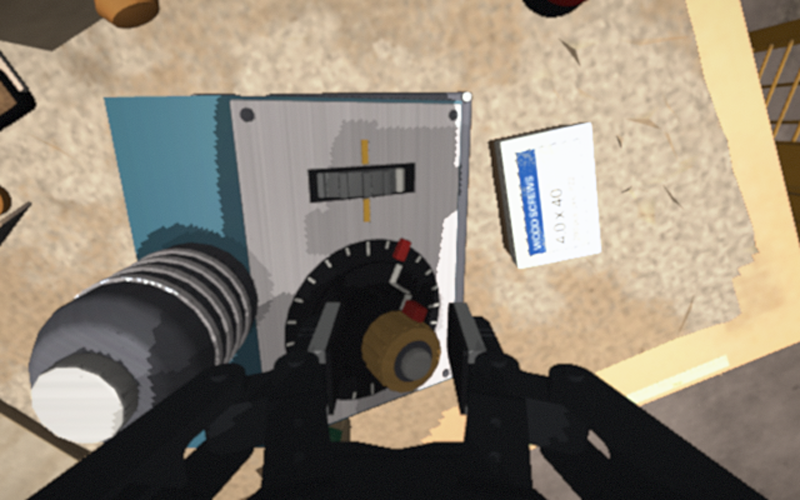

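View pics/w21l.png

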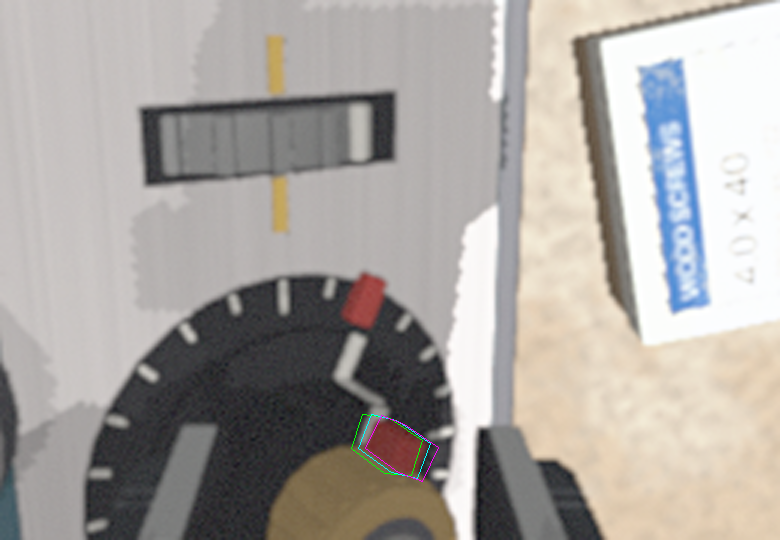

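```bash
python3 lugfit.py w21 '(318,235,350,262)'; python3 both.py w21 '(311,188,332,212)' '(309,209,323,228)'; python3 both.py w19 '(330,184,352,210)' '(328,206,343,226)'; python3 - <<'E'
from go import *
p=np.load('lift2.npy');t=lw(panel(-.009,-.058,.0085,p[3]),p)[0];e=lw(panel(.008,-.058,.0085,p[3]),p)[0];print(t,e)
go([t[0],t[1],.165],-27.3)
import cv2
im=cv2.imread('pics/w21.png')[180:245,295:360];cv2.imwrite('pics/w21y.png',cv2.resize(im,None,fx=9,fy=9,interpolation=cv2.INTER_CUBIC))
E
```

```text
[(np.float64(0.611523178807947), np.float64(2.11)), (np.float64(0.6085808580858085), np.float64(2.12)), (np.float64(0.6080937167199149), np.float64(2.13))]
[(0.861, 2.02, 0.001, 0.0), (0.86, 2.04, 0.0, -0.001), (0.856, 2.01, 0.002, 0.0), (0.855, 2.04, 0.0, 0.0), (0.852, 2.03, 0.001, 0.0), (0.849, 2.02, 0.001, -0.001)]
line centroid 316.1620188195038 218.9136013686912 (np.float64(2.045209907817295), np.float64(0.03651099918400776))
mark centroid 321.2728250845374 199.75914540424225 [(np.float64(2.0515808597978418), np.float64(0.052271640148228264)), (np.float64(2.038306167835315), np.float64(0.05232134408200721)), (np.float64(2.0250590022821093), np.float64(0.05238024950519619)), (np.float64(2.0118439109805246), np.float64(0.052448325414852955))]
[(0.857, 2.02, 0.001, 0.0), (0.853, 2.04, 0.0, 0.0), (0.851, 2.01, 0.002, 0.0), (0.849, 2.03, 0.001, 0.0), (0.848, 2.0, 0.002, 0.0), (0.846, 2.04, 0.0, -0.001)]
line centroid 335.7218690946573 216.57017694554202 (np.float64(2.045359477280047), np.float64(0.03648352453242944))
mark centroid 340.96149919789997 196.7354528219338 [(np.float64(2.0545250216000785), np.float64(0.0523778216664259)), (np.float64(2.0397462558416195), np.float64(0.05238760711355709)), (np.float64(2.0249762344514632), np.float64(0.05240882890844808)), (np.float64(2.0102213854141198), np.float64(0.05244147316706133))]
[ 0.5558 -0.2347  0.0699] [ 0.5625 -0.2216  0.0784]
cur [ 0.5169 -0.2205  0.1695] -117.47 d [ 0.0388 -0.0141 -0.0045] dyaw 90.17 rows 19
[[-0.0014, -0.0108, 0.0012], '..', [0.0106, -0.0023, 0.0012]] twist each -0.9492
```

View pics/w21y.png

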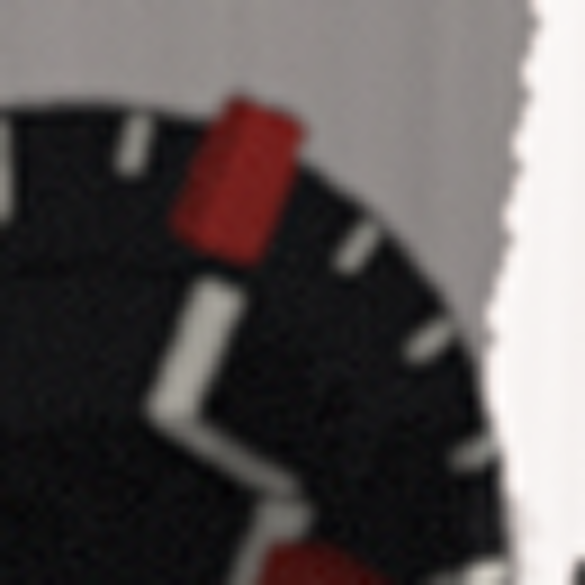

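{"op": "play_rows", "data": {
  "slide": [
    [-0.027,-0.2045,0.02],
    [0,0,0],
    [0,0,0],
    [0,0,0],
    [0,0,0],
    [0,0,0],
    [0,0,0],
    [0,0,0],
    [0,0,0],
    [0,0,0],
    [0,0,0],
    [0,0,0],
    [0,0,0],
    [0,0,0],
    [0,0,0],
    [0,0,0],
    [0,0,0],
    [0,0,0],
    [0,0,0],
    [0,0,0]
  ],
  "twist": [0,-1,-1,-1,-1,-1,-1,-1,-1,-1,-1,-1,-1,-1,-1,-1,-1,-1,-1,0]
}}

```text
time: 35.72
tcp_pos: [0.5558, -0.2345, 0.1651]
tcp_rot: [[0.887, -0.462, -0.001], [-0.462, -0.887, 0.001], [-0.002, -0.0, -1.0]]
ft_force: [0.4, 0.0, -0.5]
width: 0.0379
```

```bash
python3 snap.py w22 0,0,640,400 1.25; python3 - <<'E'
from go import *
p=np.load('lift2.npy');t=lw(panel(-.009,-.058,.0085,p[3]),p)[0]
go(t,-27.3)
E
```

```text
35.725 [ 0.5558 -0.2345  0.1651] [ 0.3804  0.0296 -0.4609] 0.037882058297925326 -27.49959104378352
cur [ 0.5558 -0.2345  0.1653] -27.57 d [-0.0001 -0.0002 -0.0954] dyaw 0.27 rows 2
[[0.0001, 0.0006, 0.2385], [0.0001, 0.0006, 0.2385]] twist each -0.0272
```

View pics/w22z.png

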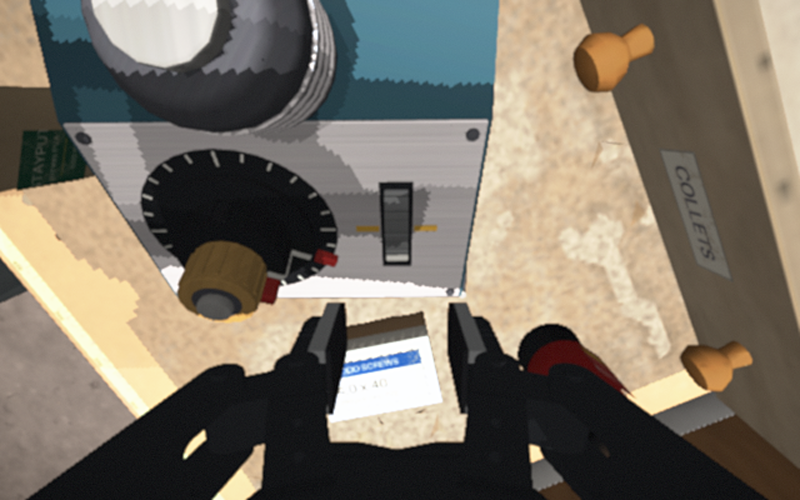

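{"op": "play_rows", "data": {
  "slide": [
    [0,0,0.2],
    [0,0,0.15],
    [0,0,0.08],
    [0,0,0.04],
    [0,0,0]
  ],
  "twist": [0,0,0,0,0]
}}

```text
time: 36.4
tcp_pos: [0.5562, -0.2345, 0.0722]
tcp_rot: [[0.887, -0.461, 0.0], [-0.461, -0.887, 0.0], [0.0, -0.0, -1.0]]
ft_force: [0.4, -0.6, 1.2]
width: 0.0384
```

{"op": "play_rows", "data": {
  "slide": [
    [0,0,0],
    [0,0,0],
    [0,0,0],
    [0,0,0],
    [0,0,0]
  ],
  "twist": [0,0,0,0,0],
  "claw": 0.95,
  "grip_force": 20
}}

```text
time: 37.02
tcp_pos: [0.5557, -0.2345, 0.0728]
tcp_rot: [[0.887, -0.461, -0.0], [-0.461, -0.887, -0.0], [-0.0, 0.0, -1.0]]
ft_force: [-6.6, 1.2, 6.7]
width: 0.013
```

```bash
python3 snap.py w23 200,100,460,280 3
```

```text
37.025 [ 0.5557 -0.2345  0.0728] [-6.5856  1.245   6.6525] 0.013035540409606739 -27.453928825355515
```

View pics/w23z.png

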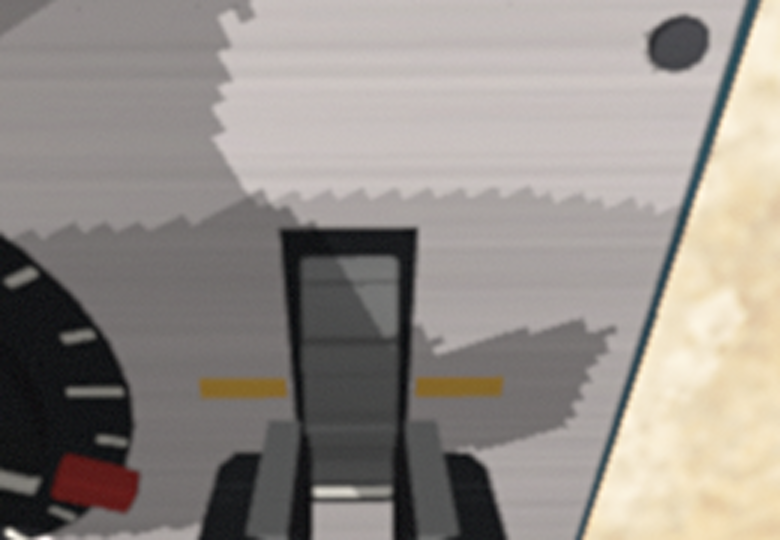

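{"op": "play_rows", "data": {
  "slide": [
    [0,-0.0123,-0.0075],
    [0,-0.0123,-0.0075],
    [0,-0.0123,-0.0075],
    [0,-0.0123,-0.007],
    [0,-0.0123,-0.007],
    [0,-0.0123,-0.006],
    [0,0,0]
  ],
  "twist": [0,0,0,0,0,0,0]
}}

```text
time: 37.95
tcp_pos: [0.5627, -0.2208, 0.08]
tcp_rot: [[0.887, -0.461, -0.001], [-0.461, -0.887, 0.001], [-0.001, -0.0, -1.0]]
ft_force: [-1.6, 1.4, -14.7]
width: 0.0128
```

```bash
python3 snap.py w24 200,100,460,280 3
```

```text
37.95 [ 0.5627 -0.2208  0.08  ] [ -1.5822   1.3885 -14.727 ] 0.0128114462242495 -27.446995005377747
```

View pics/w24z.png

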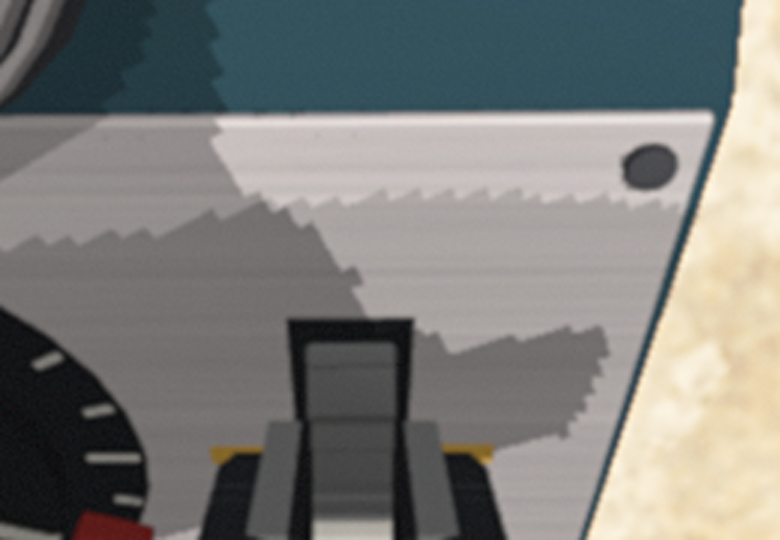

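```bash
python3 - <<'E'
import cv2
im=cv2.imread('pics/w24.png')[220:330,270:370];cv2.imwrite('pics/w24y.png',cv2.resize(im,None,fx=5,fy=5,interpolation=cv2.INTER_CUBIC))
from meas import *;import pickle
o=pickle.load(open('o_w24.pkl','rb'));p=np.load('lift2.npy');k=get_calibration('wrist')
for a in (-.2,-.1,0,.1):
    print(a,[proj(lw(panel(.04*np.sin(a)+d*np.cos(a),-.058,.04*np.cos(a)-d*np.sin(a)-.026,p[3]),p),k,o)[0] for d in (-.0025,.0025)])
E
```

```text
-0.2 [array([317.7796, 282.3145]), array([317.7742, 279.3248])]
-0.1 [array([317.7756, 280.0275]), array([317.767 , 275.9477])]
0 [array([317.769 , 276.8685]), array([317.7571, 271.6944])]
0.1 [array([317.7598, 272.832 ]), array([317.7445, 266.5827])]
```

View pics/w24y.png

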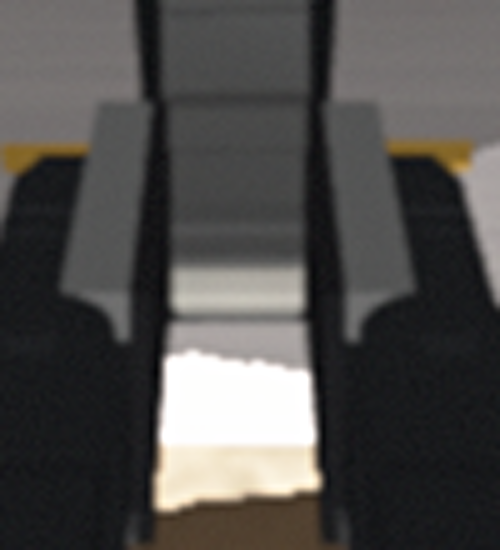

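{"op": "play_rows", "data": {
  "slide": [
    [0,-0.0095,-0.002],
    [0,-0.0095,-0.002],
    [0,0,0]
  ],
  "twist": [0,0,0]
}}

```text
time: 38.38
tcp_pos: [0.5643, -0.2177, 0.0812]
tcp_rot: [[0.887, -0.461, -0.001], [-0.461, -0.887, 0.001], [-0.001, -0.0, -1.0]]
ft_force: [-4.0, 0.5, -13.9]
width: 0.0125
```

```bash
python3 snap.py w25 270,220,370,330 5
```

```text
38.375 [ 0.5643 -0.2177  0.0812] [ -4.0482   0.5495 -13.9126] 0.012462069767971514 -27.451064072313763
```

View pics/w25z.png

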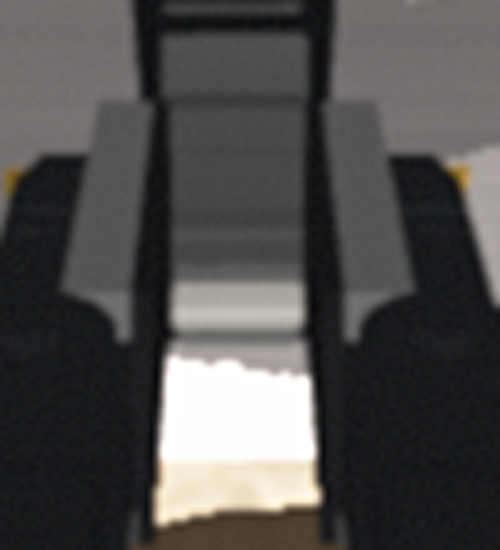

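{"op": "play_rows", "data": {
  "slide": [
    [0,0,0],
    [0,0,0],
    [0,0,-0.15],
    [0,0.15,-0.25],
    [0,0.15,-0.1],
    [0,0,0],
    [0,0,0]
  ],
  "twist": [0,0,0,0,0,0,0],
  "claw": 0.55
}}

```text
time: 39.3
tcp_pos: [0.5372, -0.271, 0.1814]
tcp_rot: [[0.887, -0.461, 0.001], [-0.461, -0.887, -0.0], [0.001, -0.0, -1.0]]
ft_force: [0.1, 0.5, -1.0]
width: 0.0388
```

```bash
python3 snap.py w26 120,40,440,240 2.5; cat > wheelfit.py <<'E'
from meas import *;import pickle,sys
n=sys.argv[1];b=eval(sys.argv[2])
o=pickle.load(open(f'o_{n}.pkl','rb'));p=np.load('lift2.npy');k=get_calibration('wrist')
im=cv2.imread(f'pics/{n}.png');f=8
z=cv2.resize(im[b[1]:b[3],b[0]:b[2]],None,fx=f,fy=f,interpolation=cv2.INTER_CUBIC)
for a,cl in zip((-.1,0,.1),((0,255,0),(0,0,255),(255,0,255))):
    P=[]
    for d,y in ((-.0025,-.065),(.0025,-.065),(.0025,-.051),(-.0025,-.051)):
        P.append(panel(.04*np.sin(a)+d*np.cos(a),y,.04*np.cos(a)-d*np.sin(a)-.026,p[3]))
    q=(proj(lw(np.array(P),p),k,o)-b[:2]+.5)*f;cv2.polylines(z,[q.astype(np.int32)],True,cl,1)
q=(proj(lw(np.array([panel(0,-.04,0.0005,p[3]),panel(0,-.076,.0005,p[3])]),p),k,o)-b[:2]+.5)*f;cv2.polylines(z,[q.astype(np.int32)],True,(255,255,0),1)
cv2.imwrite(f'pics/{n}w.png',z)
E
python3 - <<'E'
E
```

```text
39.3 [ 0.5372 -0.271   0.1814] [ 0.123   0.491  -1.0096] 0.03881783101001316 -27.478417968828104
```

View pics/w26z.png

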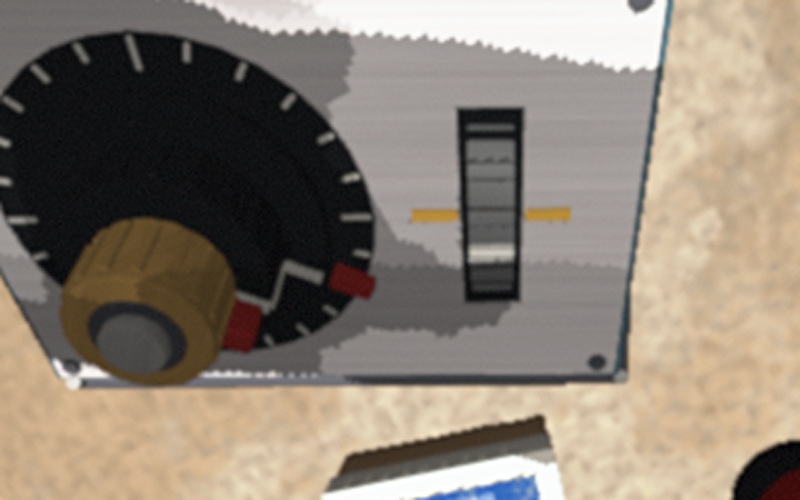

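```bash
python3 wheelfit.py w26 '(275,80,365,165)'; python3 - <<'E'
from meas import *;import pickle
o=pickle.load(open('o_w26.pkl','rb'));p=np.load('lift2.npy');k=get_calibration('wrist')
print(wheel((120+489/2.5,40+255/2.5),k,p,o),wheel((120+489/2.5,40+250/2.5),k,p,o))
E
```

```text
(np.float64(0.9555449280283826), np.float64(-0.13600000000000012)) (np.float64(0.9469544281003318), np.float64(-0.08400000000000007))
```

View pics/w26w.png

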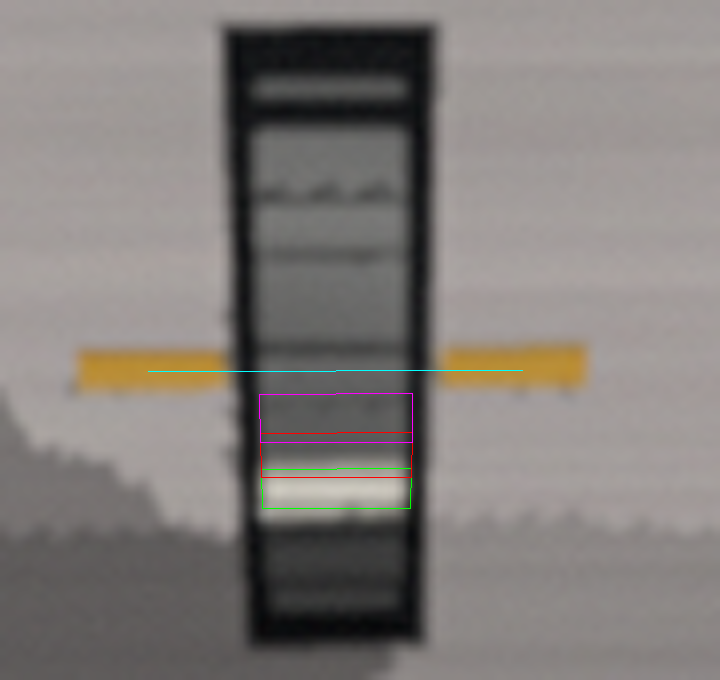

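```bash
python3 - <<'E'
from go import *
p=np.load('lift2.npy');t=lw(panel(-.004,-.058,.0085,p[3]),p)[0];print(t)
go(t)
E
```

```text
[ 0.5577 -0.2308  0.0724]
cur [ 0.5372 -0.2706  0.1809] -27.45 d [ 0.0206  0.0398 -0.1085] dyaw 0.0 rows 3
[[-0.0002, -0.0746, 0.1809], [-0.0002, -0.0746, 0.1809], [-0.0002, -0.0746, 0.1809]] twist each -0.0
```

{"op": "play_rows", "data": {
  "slide": [
    [0,-0.12,0.1],
    [0,-0.104,0.15],
    [0,0,0.15],
    [0,0,0.09],
    [0,0,0.05],
    [0,0,0]
  ],
  "twist": [0,0,0,0,0,0]
}}

```text
time: 40.1
tcp_pos: [0.5576, -0.2315, 0.073]
tcp_rot: [[0.887, -0.461, -0.001], [-0.461, -0.887, 0.0], [-0.001, -0.0, -1.0]]
ft_force: [0.7, 0.7, -0.1]
width: 0.0388
```

{"op": "play_rows", "data": {
  "slide": [
    [0,0,0],
    [0,0,0],
    [0,0,0],
    [0,0,0],
    [0,-0.009,-0.005],
    [0,-0.009,-0.005],
    [0,-0.009,-0.005],
    [0,0,0]
  ],
  "twist": [0,0,0,0,0,0,0,0],
  "claw": 0.95,
  "grip_force": 25
}}

```text
time: 41.1
tcp_pos: [0.5596, -0.2268, 0.0765]
tcp_rot: [[0.887, -0.461, -0.001], [-0.461, -0.887, 0.0], [-0.001, 0.0, -1.0]]
ft_force: [-5.2, -1.8, 0.0]
width: 0.0127
```

```bash
python3 snap.py w27 270,220,370,330 5
```

```text
41.1 [ 0.5596 -0.2268  0.0765] [-5.1536 -1.81    0.0036] 0.012664978693394963 -27.4416123792991
```

View pics/w27z.png

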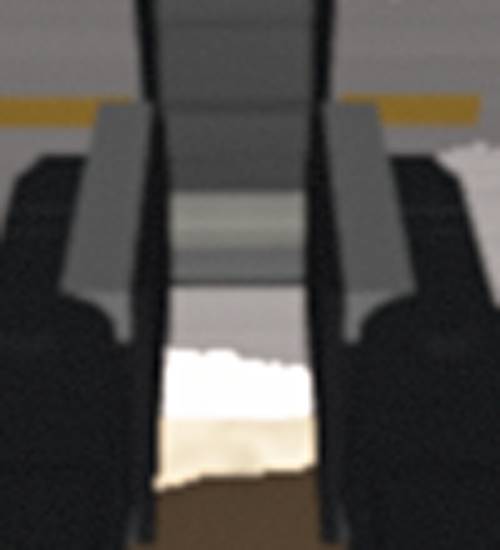

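```bash
python3 wheelfit.py w27 '(275,230,360,300)'; python3 wheelfit.py w25 '(275,230,360,300)'
```

```text
(no output)
```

View pics/w27w.png

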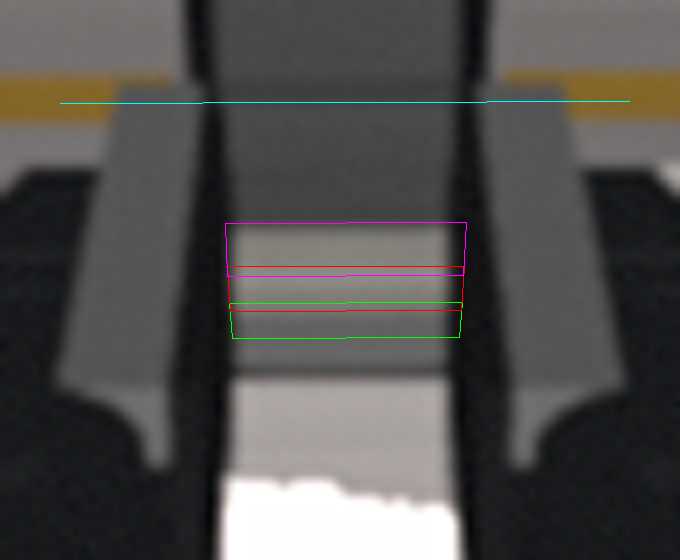

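{"op": "play_rows", "data": {
  "slide": [
    [0,0,0],
    [0,0,0],
    [0,0,-0.15],
    [0,0.15,-0.25],
    [0,0.15,-0.1],
    [0,0,0],
    [0,0,0]
  ],
  "twist": [0,0,0,0,0,0,0],
  "claw": 0.55
}}

```text
time: 42.02
tcp_pos: [0.5324, -0.2794, 0.1758]
tcp_rot: [[0.887, -0.461, -0.0], [-0.461, -0.887, 0.001], [-0.001, -0.0, -1.0]]
ft_force: [0.3, 0.2, -0.2]
width: 0.0384
```

```bash
python3 snap.py w28 120,40,440,240 2.5; python3 wheelfit.py w28 '(270,70,370,155)'
```

```text
42.025 [ 0.5324 -0.2794  0.1758] [ 0.2746  0.2338 -0.1746] 0.03844253299034483 -27.472935427488284
```

View pics/w28w.png

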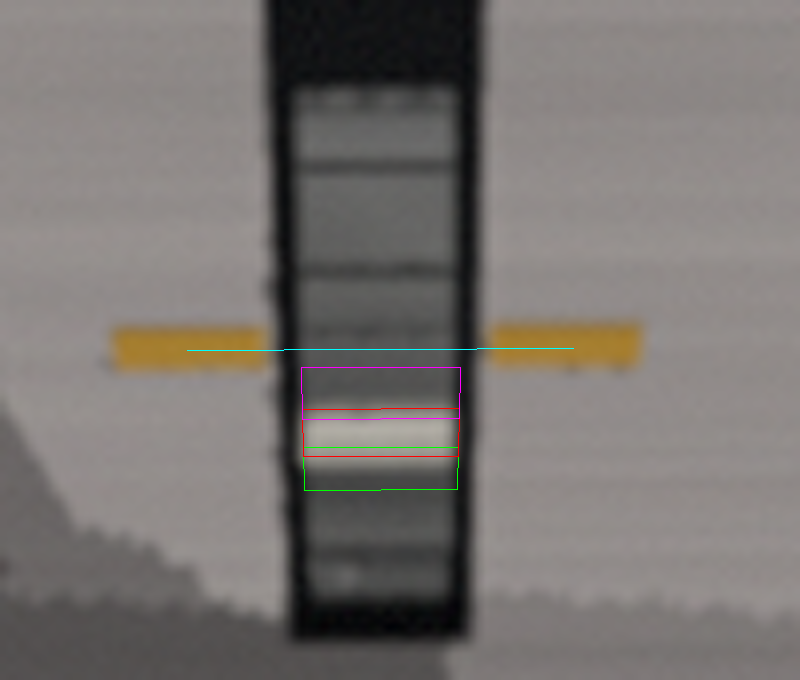

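{"op": "play_rows", "data": {
  "slide": [
    [0,0,-0.3],
    [0,0,-0.3],
    [-0.115,-0.222,-0.1],
    [-0.115,-0.222,0],
    [-0.115,-0.222,0],
    [-0.115,-0.222,0],
    [-0.115,-0.222,0],
    [0,0,0]
  ],
  "twist": [0,0,0,0,0,0,0,0]
}}

```text
time: 43.08
tcp_pos: [0.5326, -0.0264, 0.3157]
tcp_rot: [[0.89, -0.457, -0.001], [-0.457, -0.89, 0.001], [-0.001, -0.0, -1.0]]
ft_force: [0.3, -0.3, 0.6]
width: 0.0384
```

```bash
python3 snap.py s2 200,140,360,290 4 scene; python3 snap.py t2 245,150,435,280 4 top; python3 - <<'E'
import cv2
im=cv2.imread('pics/s2.png')[170:250,260:360];cv2.imwrite('pics/s2y.png',cv2.resize(im,None,fx=8,fy=7.5,interpolation=cv2.INTER_CUBIC))
E
```

```text
43.075 [ 0.5326 -0.0264  0.3157] [ 0.3274 -0.2741  0.622 ] 0.03835680105804542 -27.185479339441773
43.125 [ 0.5328 -0.028   0.3157] [1.1966 0.2735 0.1971] 0.038438449081615804 -27.253885070571158
```

View pics/s2y.png

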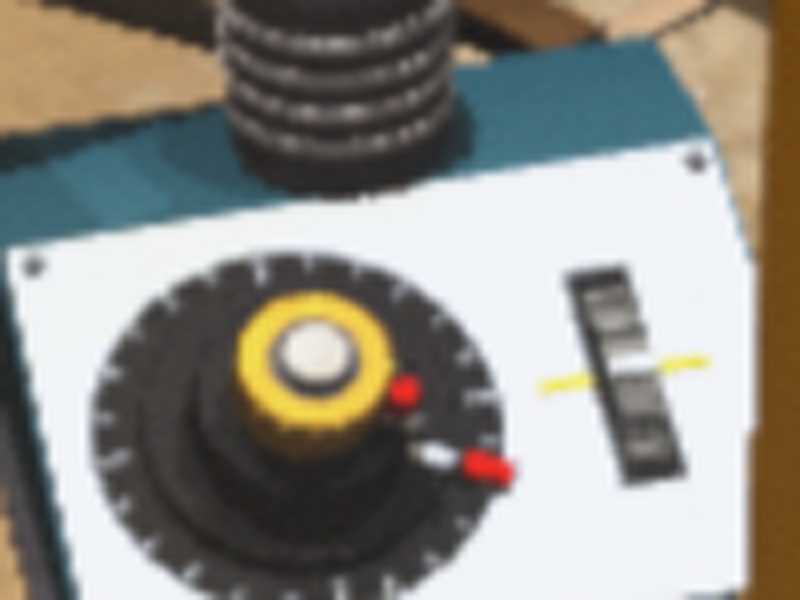

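View pics/t2z.png

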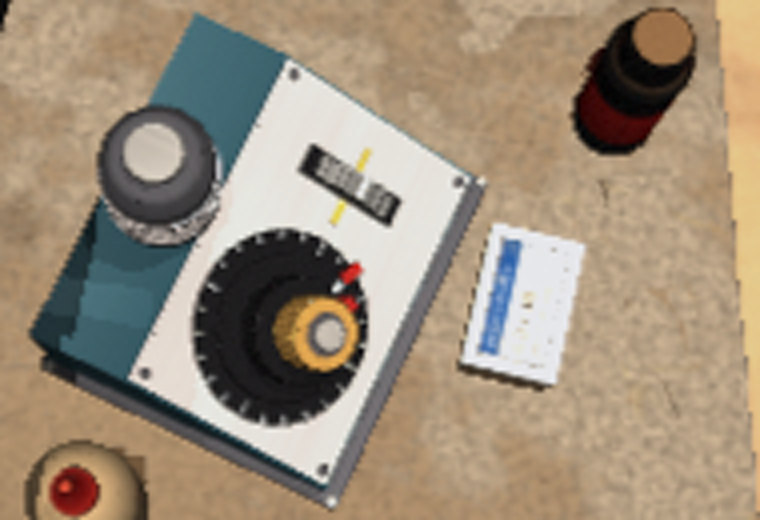

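```bash
python3 - <<'E'
from meas import *
p=np.load('lift2.npy')
for cam,img,b,fx,fy in (('scene','s2',(260,170),8,7.5),('top','t2',(245,150),4,4)):
    k=get_calibration(cam)
    f=lambda P:(proj(lw(P,p),k)-b+.5)*[fx,fy]
    base=f(panel(0,-.058,0.0005,p[3]))[0]
    for a in (-.1,-.05,0,.05,.1): print(cam,a,f(panel(.04*np.sin(a),-.058,.04*np.cos(a)-.026,p[3]))[0]-base)
im=cv2.imread('pics/s2.png')[208:226,325:352].min(2);print(im)
E
```

```text
scene -0.1 [11.2862 -4.3112]
scene -0.05 [  9.5754 -10.7348]
scene 0 [  7.8037 -17.0384]
scene 0.05 [  5.9763 -23.2047]
scene 0.1 [  4.0983 -29.2169]
top -0.1 [16.3203  3.5276]
top -0.05 [13.836   1.8617]
top 0 [11.2565  0.1873]
top 0.05 [ 8.5887 -1.491 ]
top 0.1 [ 5.8399 -3.1687]
[[241 242 242 242 239 192 103  64  78  90  90  99 109 120 210 237 241 242
  241 241 241 241 241 241 241 241 241]
 [241 241 241 241 240 227 135  83 126 134 119 106 105 110 175 233 240 242
  241 241 241 241 241 240 241 242 241]
 [241 242 241 241 242 237 159  84 105 115 107 105  99 112 146 229 241 242
  241 241 241 240 241 241 241 241 241]
 [242 241 241 241 242 238 178  92  98 123 131 134 134 128 144 229 240 241
  241 241 241 241 242 241 242 241 242]
 [242 241 241 241 241 239 189 100  94 133 148 154 157 143 150 214 238 241
  241 242 242 241 241 241 241 241 241]
 [241 242 241 241 241 240 226 130  76 109 148 155 146 125 114 163 232 241
  241 242 241 241 241 242 241 241 241]
 [241 242 242 240 241 241 236 151  69  72 105 112 106 104 108 144 230 240
  241 241 241 241 242 241 241 241 241]
 [241 241 242 242 241 241 2
[... 516 characters left out ...]
 226 232 241 242 241]
 [241 241 228 208 186 178 153 124 133  80  60 111 110 117 110 123 132 181
  226 237 240 240 241 241 241 242 241]
 [241 241 191 130 101 112 136 144 157  95  59  81 112 125 122 128 137 171
  233 241 241 241 241 241 241 241 241]
 [242 241 209 187 218 227 232 233 230 158  76  75 118 128 132 133 131 145
  228 240 241 241 241 242 241 241 241]
 [241 242 240 238 239 241 241 241 238 184  88  67 112 131 135 136 126 130
  197 237 241 242 241 241 241 241 241]
 [241 242 242 241 241 242 241 241 240 226 126  64  94 120 126 125 123 126
  173 233 240 241 241 241 242 242 241]
 [241 242 242 242 241 241 241 241 241 236 153  71  76  94  93  85  87  96
  134 229 240 241 242 241 242 241 241]]
```

```bash
python3 - <<'E'
from go import *
go([.5577,-.2311,.15],-27.4)
E
```

```text
cur [ 0.5328 -0.0291  0.3157] -27.34 d [ 0.0249 -0.202  -0.1657] dyaw -0.06 rows 5
[[0.1148, 0.168, 0.1657], '..', [0.115, 0.1679, 0.1657]] twist each 0.0025
```

{"op": "play_rows", "data": {
  "slide": [
    [0.115,0.168,0.02],
    [0.115,0.168,0.02],
    [0.115,0.168,0.1],
    [0.115,0.168,0.2],
    [0.115,0.168,0.25],
    [0,0,0.24],
    [0,0,0]
  ],
  "twist": [0,0,0,0,0,0,0]
}}

```text
time: 44.05
tcp_pos: [0.5554, -0.2314, 0.1485]
tcp_rot: [[0.886, -0.463, -0.006], [-0.463, -0.886, 0.003], [-0.007, -0.0, -1.0]]
ft_force: [0.8, 1.2, 1.5]
width: 0.0383
```

```bash
python3 - <<'E'
from go import *
go([.5577,-.2311,.0724],-27.4)
E
```

```text
cur [ 0.5554 -0.2314  0.1485] -27.57 d [ 0.0023  0.0003 -0.0761] dyaw 0.17 rows 2
[[0.0047, -0.0033, 0.1903], [0.0047, -0.0033, 0.1903]] twist each -0.0168
```

{"op": "play_rows", "data": {
  "slide": [
    [0,0,0.2],
    [0,0,0.1],
    [0,0,0.06],
    [0,0,0]
  ],
  "twist": [0,0,0,0]
}}

```text
time: 44.55
tcp_pos: [0.5576, -0.231, 0.0807]
tcp_rot: [[0.887, -0.461, 0.001], [-0.461, -0.887, -0.0], [0.001, -0.0, -1.0]]
ft_force: [0.1, -0.4, -0.1]
width: 0.0388
```

```bash
python3 - <<'E'
from go import *
go([.5577,-.2311,.0724],-27.4)
E
```

```text
cur [ 0.5576 -0.231   0.0807] -27.45 d [ 0.0001 -0.0001 -0.0083] dyaw 0.05 rows 1
[[0.001, 0.0003, 0.0413]] twist each -0.0099
```

Position is right laterally; down 8 mm, grip, look, then nudge.

{"op": "play_rows", "data": {
  "slide": [
    [0,0,0.04],
    [0,0,0]
  ],
  "twist": [0,0]
}}

```text
time: 44.8
tcp_pos: [0.5572, -0.2308, 0.0721]
tcp_rot: [[0.887, -0.461, 0.0], [-0.461, -0.887, 0.0], [0.0, -0.0, -1.0]]
ft_force: [-0.9, -0.4, -0.3]
width: 0.0384
```

{"op": "play_rows", "data": {
  "slide": [
    [0,0,0],
    [0,0,0],
    [0,0,0],
    [0,0,0],
    [0,0,0]
  ],
  "twist": [0,0,0,0,0],
  "claw": 0.95,
  "grip_force": 25
}}

```text
time: 45.42
tcp_pos: [0.5574, -0.2309, 0.0722]
tcp_rot: [[0.887, -0.461, 0.001], [-0.461, -0.887, -0.0], [0.001, 0.0, -1.0]]
ft_force: [-0.5, -0.7, 5.4]
width: 0.0124
```

```bash
python3 snap.py w30 270,220,370,330 5; python3 wheelfit.py w30 '(275,230,360,300)'
```

```text
45.425 [ 0.5574 -0.2309  0.0722] [-0.4925 -0.7042  5.3853] 0.01238110578704756 -27.458592260914518
```

View pics/w30w.png

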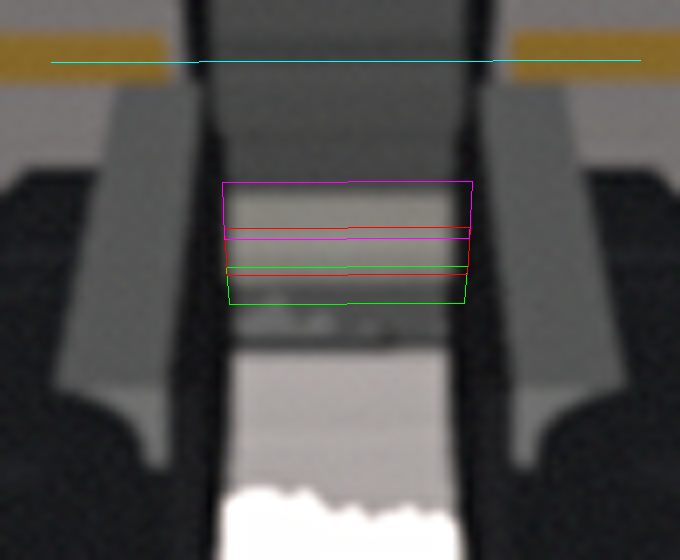

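{"op": "play_rows", "data": {
  "slide": [
    [0,-0.004,-0.002],
    [0,-0.004,-0.002],
    [0,0,0],
    [0,0,0]
  ],
  "twist": [0,0,0,0]
}}

```text
time: 45.98
tcp_pos: [0.5579, -0.2297, 0.0729]
tcp_rot: [[0.887, -0.461, 0.0], [-0.461, -0.887, -0.001], [0.0, 0.0, -1.0]]
ft_force: [-2.4, -3.7, 4.9]
width: 0.0128
```

```bash
python3 snap.py w31 270,220,370,330 5; python3 wheelfit.py w31 '(275,230,360,300)'
```

```text
45.975 [ 0.5579 -0.2297  0.0729] [-2.3572 -3.6862  4.9181] 0.01280087210490733 -27.453407977546853
```

View pics/w31w.png

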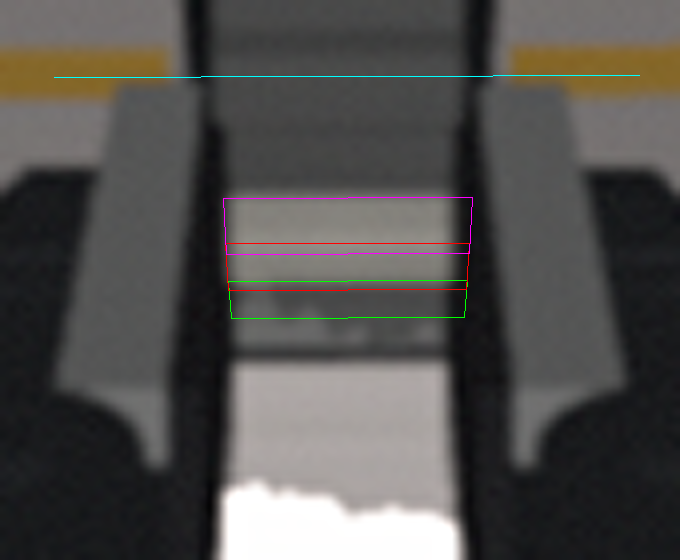

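{"op": "play_rows", "data": {
  "slide": [
    [0,0,0],
    [0,0,0],
    [0,0,-0.15],
    [0,0.15,-0.25],
    [0,0.15,-0.1],
    [0,0,0],
    [0,0,0]
  ],
  "twist": [0,0,0,0,0,0,0],
  "claw": 0.4
}}

```text
time: 46.9
tcp_pos: [0.5301, -0.2819, 0.1719]
tcp_rot: [[0.887, -0.461, -0.001], [-0.461, -0.887, 0.001], [-0.001, -0.0, -1.0]]
ft_force: [0.3, 0.1, -1.0]
width: 0.0509
```

```bash
python3 snap.py w32 120,40,440,240 2.5; python3 wheelfit.py w32 '(270,70,370,155)'
```

```text
46.9 [ 0.5301 -0.2819  0.1719] [ 0.3183  0.0735 -0.9613] 0.05092798386795024 -27.467534092076882
```

View pics/w32w.png

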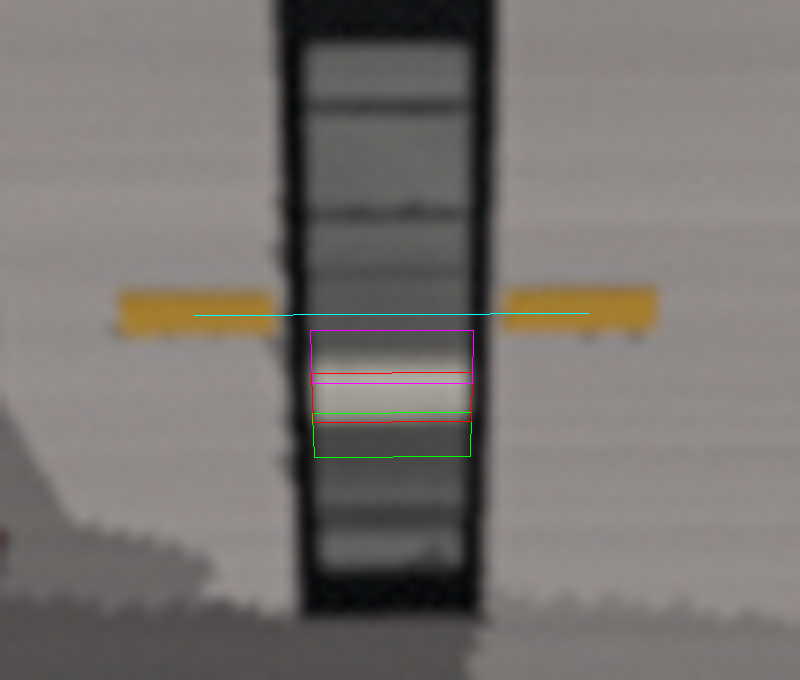

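View pics/w32z.png

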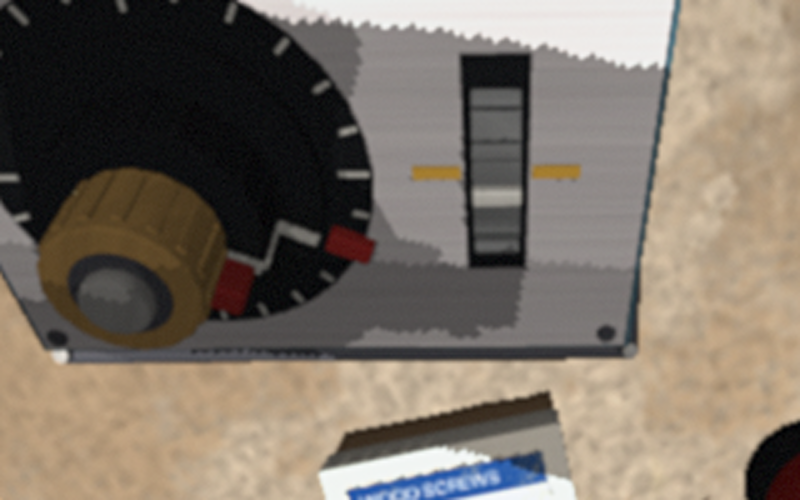

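```bash
python3 -c "
from plant import *
print(hand_in())"
```

```text
the job is handed in; nothing more can be done
None
```

I set the dial, tightened the lock ring and levelled the speed wheel, then handed the job in at about 47 s with the gripper clear of everything. I don't have the verdict; these are my own last checks.

- **Depth dial:** I turned it clockwise with a pinch-and-twist grip, re-gripped several times. The line measured about 2.045 rad and the marker 2.02–2.04 rad, so they agree within about 1°. That measurement came after the ring was tight. The later scene, top and wrist pictures also show the line pointing at the marker, though the marker angle depends a little on how high I took the red block to sit.
- **Lock ring:** I turned it partly by gripping it, then pushed the lug until it stopped. The push force rose from about 3 N to 17 N with almost no further movement, which is what the hard stop should feel like.
    - The first push slipped past the lug and pressed sideways with about 24 N. I backed off and repeated it closer in.
    - By eye in the picture the lug matches 2.0 rad. An automatic fit gave 2.11, but it fitted poorly, so I relied on the push force instead.
- **Speed wheel:** I rolled it upslope by pinching its sides. After one small correction of about 0.03–0.04 rad, the white ridge matches the level position in the last close-up.
- **Bottle, can and box:** They look unmoved in the top picture taken at about 43 s. I took no top picture after the final wheel correction.

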